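Right the jar and hold the grain dispenser's lever at the third click

TASK

The grain dispenser has been run empty for cleaning, and the jar that should catch the last grains has fallen over in the lane below its chute. Stand that jar upright again, mouth up, on the dark pad just below the chute, between the dispenser and the next jar, and let go of it; only then press the dispenser's side lever down past its first and second clicks to the third, so that the gate is wide open. The lever springs back by itself, so finish while the gripper is still holding it down there, and leave the other jars and everything else on the counter where they are.

Things in the scene. Friction and masses are not known exactly. Their poses are not given: they have to be found in the camera images.
- dispenser: Fixed pale grey countertop grain dispenser and its aluminium jar lane, one piece. Origin: centre of the jar place below the chute, at counter level; y runs along the lane, z up. Housing and clear hopper fill x -75..75, y -280..-110, up to z 358 mm. Base tray: 6 mm thick, x -95..85, y -290..340, with 14 mm high flanges at x -93, x 83 and y 338. Dark 70 mm jar pads at x 0, y 0, 180, 285
- place (a point): centre of the dark pad below the chute, flush with the tray's top face (z 6 mm in the dispenser's frame); axes as the dispenser's. Nothing hangs over this place
- jar: the fallen square glass jar, open at one end, 60 x 60 x 100 mm, walls 4 mm, 0.15 to 0.29 kg, plain straight sides with a frosted band 55 to 77 mm from the bottom. Origin: centre of its bottom; +z points to its mouth. It lies flat on one side on the lane's tray with the mouth along the lane towards the standing jars, give or take 0.35 rad
- jar_mid: bystander: the same kind of jar standing on the middle pad; origin at the centre of its bottom, z up
- jar_end: bystander: the same kind of jar standing on the end pad; origin at the centre of its bottom, z up
- lever (a joint): angle of the dispenser's side lever, rad: 0 at rest (arm raised 0.38 above level, pointing along the dispenser's +y), growing as it is pressed down. Clicks 1, 2, 3 lie at 0.22, 0.44, 0.66, humps at 0.11, 0.33, 0.55, a hard stop at 0.70. A spring always drives it back to 0: the push needed at the pad grows from 3 to 7 N, up 1.5 N before each hump, down after
- lever_pad (a point): centre of the top face of the lever's red thumb pad (46 mm across x, 44 mm along the arm, 11 mm thick), 140 mm along the arm from the pivot and 6 mm above the arm's centre line; moves with the lever
- lever_pivot (a point): the lever's axle, at x +130, y -120, z +165 mm in the dispenser's frame; the axle runs along the dispenser's x
- olla_lid: bystander: brown stoneware pot lid with a knob, 160 mm across, 58 mm high; origin at the centre of its underside
- tongs: bystander: steel spring tongs, 255 mm long, 26 mm high, lying along its x; origin at the middle, on the counter
- orange_lid: bystander: orange silicone lid, 84 mm across, 21 mm high with its nub; origin at the centre of its underside
- spice_tin: bystander: tin, 60 mm across, 85 mm high; origin at the centre of its underside
- salt_bowl: bystander: blue bowl, 90 mm across, 42 mm high; origin at the centre of its underside
- chute_lip (a point): lower end of the steel chute, 50 mm wide, which slopes down from the housing at 0.7 rad; it ends at y -52, z 135 to 157 mm in the dispenser's frame, beside the jar's rim and above it
Not all that is in view belongs to the job. What is shaped like the jar but orange, pink or purple is not meant.

How it is judged:
On the way, in this order (a step that is already met when the one before it is completed fails the run):
1. the fallen jar stands upright on the pad below the chute, let go (angle between jar's own z axis and vertical below 0.1 rad and horizontal distance between jar and place below 0.018 m and z of jar in the frame of place below 0.004 m and linear speed of jar below 0.03 m/s and contact force between jar and the fingers below 0.2 N), for 0.2 s.
2. the lever is pressed to its third click by the gripper (value of joint lever above 0.6 rad and contact force between lever and the fingers above 2 N), for 0.2 s.
At the end, for the whole second after the job is handed in: Lever still, above 0.60 rad (third click), pressed there by the fingers with over 2 N; the jar stands mouth up (within 0.1 rad) on the tray, within 18 mm of the pad's centre, touched by neither fingers nor lever; the other two jars upright, within 20 mm of their starts (all of step 2 and velocity of joint lever between -0.2 and 0.2 rad/s and contact force between lever and jar below 0.2 N and angle between each of jar, jar_mid, jar_end's own z axis and vertical below 0.1 rad and horizontal distance between jar and place below 0.018 m and z of jar in the frame of place below 0.004 m and linear speed of jar below 0.02 m/s and contact force between jar and the fingers below 0.2 N and distance of each of jar_mid, jar_end from where it was at the start of the episode below 0.02 m); the arm keeps its last pose, push and grip.
It fails at once if the gate is opened while the jar is not standing on the pad below the chute (value of joint lever above 0.17 rad and (angle between jar's own z axis and vertical above 0.2 rad or horizontal distance between jar and place above 0.025 m)).
It fails at once if a standing jar is knocked over or shoved (angle between any of jar_mid, jar_end's own z axis and vertical above 0.4 rad or distance of any of jar_mid, jar_end from where it was at the start of the episode above 0.03 m).
It fails at once if another thing on the counter is moved (distance of any of olla_lid, tongs, orange_lid, spice_tin, salt_bowl from where it was at the start of the episode above 0.03 m).
It also fails if it takes over 67 s, if anything falls off the work surface, if the arm or the gripper's body presses on something with over 40 N, if the wrist force passes 120 N, or if a joint passes its speed limit or range.

ROBOT

A 6-joint arm with a two-finger parallel gripper is mounted at the origin on the work surface. World frame = base frame: x ahead of the robot, y to its left, z up, the work surface at z = 0. Lengths are in m, angles in rad, forces in N, time in s.
With the tool pointing down it reaches from about 0.35 to 0.8 m from the base axis. Payload 7.3 kg.
Tool frame: the origin (TCP) lies midway between the tips of the shut fingers; the grasp point (between the pads) lies 19 mm behind it; z points along the fingers, y is the direction in which the jaws open and shut (so a half turn about z gives the same grasp; the last joint's range is limited). The gripper opens to 85 mm and grips with 20 to 120 N. Pads are 22 mm wide; open, the fingers measure 114 mm over their backs; the gripper's body (76 mm by 85 mm) begins 54 mm behind the grasp point. The pads swing forward as they close: fully open they stand 13 mm farther back than shut.
Start: joints at [1.034, 0.342, 1.524, -0, 1.275, -0.146], TCP at [0.2, 0.485, 0.21] pointing down, gripper open.
Joint ranges: [-2.53, 2.53], [-0.77, 2.02], [0.04, 2.7], [-1, 4.14], [0.28, 2.66], [-3.11, 3.11]. Speed limits (rad/s): [2.57, 2.57, 3.14, 3.14, 3.14, 3.14].

INTERFACE

Orientations are given as a unit quaternion [w, x, y, z].
In Python, from bench import telemetry, vision, job_done gives the robot as it stands. The module is installed in compiled form; this text tells all that it offers.
- The arm moves only by the tool carry_out, never from a script. Its argument "deltas" is a list of rows, each an object of numbers: "dx", "dy", "dz": the shift along the tool's x, y, z as a fraction of full scale; "ax", "ay", "az": the turn, a rotation vector about the tool's x, y, z as a fraction of full scale. In form: [{"dx": .., "dy": .., "dz": .., "ax": .., "ay": .., "az": ..}, ...]. A call has 1 to 12 rows; each row is the pose to reach, as a shift and turn from the pose measured when the call began, along the tool's axes at that moment; what a row does not reach only later rows make up. Full scale, the value 1, is 25 cm for a shift and 60 degrees for a turn. A row lasts 1/10 s, in which the tool goes at most 50 mm and 8.59 degrees, less where a joint would pass 70% of its speed; a pose out of reach is approached as far as the arm can. A call with a number of a shift or a turn outside -1 to 1 is refused whole. A call with a gripper value outside its range is refused whole. "hand" is the gripper command: -1 is fully open, 1 is shut, values between are in proportion, set as the call begins (left out, the last holds). The fingers move at their own pace and stop on an object; the grip force is fixed at half the most. Time passes only in rows, so rows that repeat a pose let the fingers close. It gives the time, the measured TCP pose, the force and the opening at its end, in the units of the state.
- telemetry.read_state(): the state, without advancing time (a new reading comes with each control period).
- vision.grab_frame(name): name is "side" or "top" or "wrist"; returns (picture, depth): 420x560x3 uint8, red, green, blue; 420x560 float32, m along the optical axis (not along the pixel's ray), 0 where there is no reading.
- vision.calibration(name): a dict with "K" (3x3 intrinsics, pixels), "eye" and "rotation" of the camera in the world; the wrist camera has in their place "T_tool_cam" (4x4, takes a point from camera to tool coordinates, whose origin is the TCP and whose axes are the flange's). Camera axes: x right, y up, looking along -z (the intrinsics and any distortion apply to the point x, -y, -z); pixel columns grow to the right and rows downward; lengths in m; the calibration is good to about 2 mm. A picture is of the moment at which its call begins: read the wrist's pose just before it. calibration takes no time and is no camera call.
- job_done(): hands the job in, once; it reports no verdict.
The state is a dict: "time_s": time; "q": joint angles; "qvel": joint speeds; "joint_torque": joint torques, N m; "tcp_pos": TCP position; "tcp_rot": TCP orientation; "force": force on the tool from outside, world axes, zero at the start; "ft_torque": the same for the moment, N m; "grip_width": opening from 0.0 (shut) to 1.0 (fully open).
Only numpy, scipy, OpenCV 4.12 (cv2) and the standard library are available. Lean on these libraries where they do the work, as an engineer would, in place of code of your own. Each camera call takes 0.05 s, during which the arm holds its last target.

## Working session

There is one attempt and no reset: what is moved stays moved. The work goes in short steps, Python scripts to look and compute and a tool call to move; the robot and the scene stay as the last step left them, time stands still between calls to the robot, and variables do not carry over. Pictures are saved under pics/ and viewed, and the job is handed in when it is done.

Besides the shell and the picture viewer there is one more tool, called after "Request:" as name(argument=value, ...), one argument or row to a line, values as JSON. carry_out: Moves the arm, as the interface text tells. Shift numbers are shares of 25 cm and turn numbers shares of 60 degrees, none past 1 either way. Its arguments: {"type":"object","properties":{"deltas":{"type":"array","items":{"type":"object","properties":{"dx":{"type":"number"},"dy":{"type":"number"},"dz":{"type":"number"},"ax":{"type":"number"},"ay":{"type":"number"},"az":{"type":"number"}}}},"hand":{"type":"number"}},"required":["deltas"]}

```bash
mkdir -p pics
python3 - <<'E'
from bench import telemetry, vision
import cv2,numpy as np
s=telemetry.read_state();print(s)
for n in("side","top","wrist"):
    p,d=vision.grab_frame(n);cv2.imwrite(f"pics/{n}0.png",p[:,:,::-1]);np.save(f"pics/{n}0.npy",d)
    c=vision.calibration(n);print(n,c)
E
```

```text
{'time_s': 0.0, 'q': array([ 1.03402137e+00,  3.42718723e-01,  1.52505559e+00, -1.59502115e-05,
        1.27541364e+00, -1.46012919e-01]), 'qvel': array([-0.00014147, -0.00010145,  0.00116983,  0.00166337, -0.00037214,
        0.00091078]), 'joint_torque': array([-3.03889392e-04, -4.33661377e+01, -2.46012515e+01, -2.76219916e-04,
        7.68328813e-03,  2.21489984e-05]), 'tcp_pos': array([0.19972321, 0.4850321 , 0.20971461]), 'tcp_rot': array([-2.59866985e-04,  1.94137974e-01,  9.80973909e-01, -7.54172470e-04]), 'force': array([-0.67618769,  0.34586867, -0.1020289 ]), 'ft_torque': array([-0.02529077,  0.00614607, -0.04371865]), 'grip_width': 1.0018075841277292}
side {'K': array([[413.14220035,   0.        , 281.39361522],
       [  0.        , 413.14220035, 209.02874832],
       [  0.        ,   0.        ,   1.        ]]), 'eye': array([ 0.81815847, -0.74672932,  1.15354538]), 'rotation': array([0.92403379, 0.32346918, 0.0638093 , 0.1935397 ])}
top {'K': array([[405.54283196,   0.        , 278.32487842],
       [  0.        , 405.54283196, 212.90152792],
       [  0.        ,   0.        ,   1.        ]]), 'eye': array([0.43234281, 0.01925158, 1.20772592]), 'rotation': array([ 0.70821087,  0.03090083, -0.03016359, -0.70467912])}
wrist {'K': array([[339.85802193,   0.        , 279.39225732],
       [  0.        , 339.85802193, 215.07719898],
       [  0.        ,   0.        ,   1.        ]]), 'T_tool_cam': array([[-9.37062692e-04,  9.49501675e-01,  3.13760564e-01,
         8.09023434e-02],
       [ 9.99999555e-01,  9.25159066e-04,  1.86837347e-04,
        -6.74068299e-04],
       [-1.12876057e-04,  3.13760599e-01, -9.49502119e-01,
        -1.63957876e-01],
       [ 0.00000000e+00,  0.00000000e+00,  0.00000000e+00,
         1.00000000e+00]])}
```

View pics/side0.png

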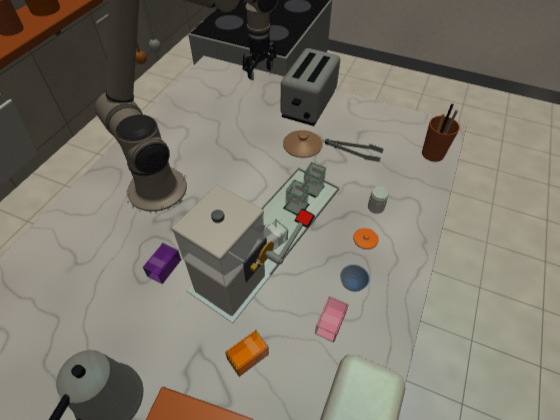

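View pics/top0.png

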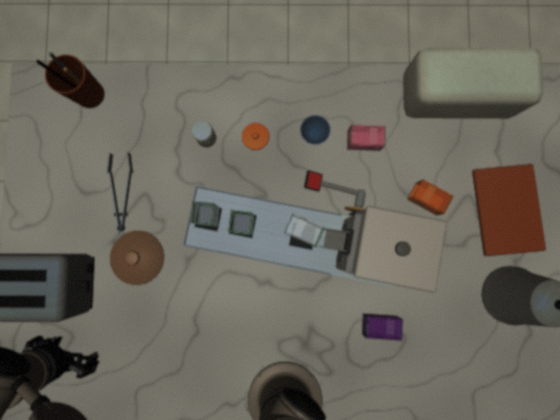

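View pics/wrist0.png

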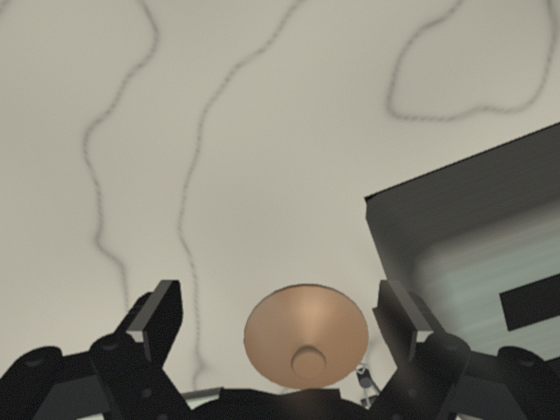

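```bash
cat > h.py <<'E'
import numpy as np,cv2
from scipy.spatial.transform import Rotation as R
from bench import telemetry,vision
def Rq(q): return R.from_quat([q[1],q[2],q[3],q[0]]).as_matrix()
def cam(n,s=None):
    c=vision.calibration(n)
    if n=="wrist":
        T=np.eye(4);T[:3,:3]=Rq(s["tcp_rot"]);T[:3,3]=s["tcp_pos"];T=T@c["T_tool_cam"];return c["K"],T[:3,:3],T[:3,3]
    return c["K"],Rq(c["rotation"]),np.array(c["eye"])
def ray(C,u,v):
    K,r,e=C;return r@np.array([(u-K[0,2])/K[0,0],-(v-K[1,2])/K[1,1],-1.])
def onz(C,u,v,z):
    d=ray(C,u,v);return C[2]+d*(z-C[2][2])/d[2]
def pt(C,u,v,dep): return C[2]+ray(C,u,v)*dep
def proj(C,P):
    K,r,e=C;p=r.T@(np.array(P)-e);return K[0,0]*p[0]/-p[2]+K[0,2],K[1,1]*p[1]/p[2]+K[1,2]
E
python3 - <<'E'
import cv2
t=cv2.imread("pics/top0.png");c=t[160:310,170:460];cv2.imwrite("pics/topc.png",cv2.resize(c,None,fx=2.75,fy=2.75,interpolation=2))
t=cv2.imread("pics/side0.png");c=t[140:330,160:360];cv2.imwrite("pics/sidec.png",cv2.resize(c,None,fx=3,fy=3,interpolation=2))
E
```

```text
(no output)
```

View pics/topc.png

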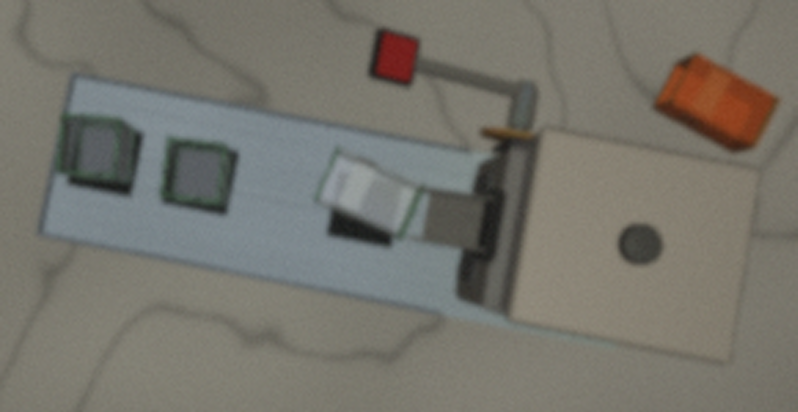

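View pics/sidec.png

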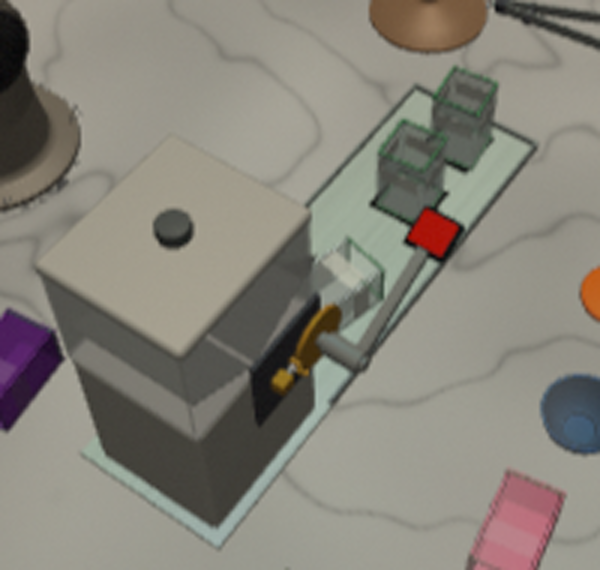

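```bash
cat >> h.py <<'E'
def cr(u,v): return 170+(u+.5)/2.75-.5,160+(v+.5)/2.75-.5
E
python3 - <<'E'
from h import *
C=cam("top")
obj=[(85,340),(-95,340),(75,-110),(75,-280),(-75,-280),(-75,-110)]
px=[(75,75),(40,235),(545,128),(758,170),(728,362),(513,318)]
zs=[.014,.014,.358,.358,.358,.358]
W=np.array([onz(C,*cr(*p),z)[:2] for p,z in zip(px,zs)]);O=np.array(obj)/1000.
for idx in ([0,1],[2,3,4,5],range(6)):
    idx=list(idx);a=O[idx];b=W[idx];am=a.mean(0);bm=b.mean(0)
    za=(a-am)@[1,1j];zb=(b-bm)@[1,1j];th=np.angle((zb*za.conj()).sum())
    c,s=np.cos(th),np.sin(th);M=np.array([[c,-s],[s,c]]);t=bm-M@am
    print(th,t,np.round((b-(a@M.T+t))*1000,1).tolist())
for nm,p,z in [("pad",(397,57),.223),("jarmid",(200,172),.106),("jarend",(95,148),.106),("darkpadmid corner lowR",(228,213),.006),("jarA",(335,150),.06),("jarB",(316,204),.06),("jarC",(420,187),.06),("jarD",(402,237),.06)]:
    print(nm,onz(C,*cr(*p),z))
E
```

```text
-0.19183493285389921 [ 0.46572998 -0.05502565] [[-2.1, 0.4], [2.1, -0.4]]
-0.18834922499214712 [ 0.46951614 -0.04434627] [[-1.6, -1.7], [-1.2, 3.2], [1.4, 2.1], [1.5, -3.6]]
-0.18743769558272014 [ 0.46862847 -0.04797067] [[-3.6, -7.3], [0.7, -7.3], [-0.8, 1.9], [-0.6, 6.8], [2.0, 5.8], [2.3, 0.1]]
pad [ 0.59809023 -0.06676373  0.223     ]
jarmid [0.50178873 0.11826161 0.106     ]
jarend [0.52510874 0.22268834 0.106     ]
darkpadmid corner lowR [0.46404858 0.09655643 0.006     ]
jarA [ 0.52814    -0.01673342  0.06      ]
jarB [0.47231925 0.00268032 0.06      ]
jarC [ 0.49034626 -0.10433443  0.06      ]
jarD [ 0.4389383  -0.08565121  0.06      ]
```

```bash
cat >> h.py <<'E'
def goal(pos,xdir=None,zdir=(0,0,-1),Rm=None,s=None):
    """print row for target TCP pos & axes"""
    s=s or telemetry.read_state()
    R0=Rq(s["tcp_rot"])
    if Rm is None:
        z=np.array(zdir,float);z/=np.linalg.norm(z);x=np.array(xdir,float);x-=x@z*z;x/=np.linalg.norm(x);Rm=np.c_[x,np.cross(z,x),z]
    d=R0.T@(np.array(pos)-s["tcp_pos"])/.25
    a=R.from_matrix(R0.T@Rm).as_rotvec()/np.radians(60)
    print("row d",np.round(d,3),"a",np.round(a,3),"nrows>=",max(np.linalg.norm(d)*.25/.05,np.degrees(np.linalg.norm(a)*np.pi/3)/8.59))
    return d,a
def st():
    s=telemetry.read_state();M=Rq(s["tcp_rot"]);print("t",s["time_s"],"q",np.round(s["q"],3),"tcp",np.round(s["tcp_pos"],4),"x",np.round(M[:,0],3),"z",np.round(M[:,2],3),"F",np.round(s["force"],1),"w",round(s["grip_width"],3));return s
E
python3 - <<'E'
from h import *
a=np.radians(68)
goal([.2,.485,.33],(np.cos(a),np.sin(a),0))
goal([.47,-.03,.33],(np.cos(a),np.sin(a),0))
E
```

```text
row d [-0.001 -0.001 -0.48 ] a [-1.000e-03  1.000e-03  1.493e+00] nrows>= 10.431871964829073
row d [-1.784 -1.494 -0.479] a [-1.000e-03  1.000e-03  1.493e+00] nrows>= 11.879632367544811
```

Request:
carry_out(
  deltas=[
    {"dz": -0.24},
    {"dz": -0.48},
    {"dx": -0.9, "dy": -0.75, "dz": -0.48, "az": 0.75},
    {"dx": -0.9, "dy": -0.75, "dz": -0.48, "az": 0.75},
    {"dx": -0.9, "dy": -0.75, "dz": -0.48, "az": 0.75},
    {"dx": -0.9, "dy": -0.75, "dz": -0.48, "az": 0.75},
    {"dx": -0.9, "dy": -0.75, "dz": -0.48, "az": 0.75},
    {"dx": -0.9, "dy": -0.75, "dz": -0.48, "az": 0.75},
    {"dx": -0.9, "dy": -0.75, "dz": -0.48, "az": 0.75},
    {"dx": -0.9, "dy": -0.75, "dz": -0.48, "az": 0.75},
  ],
  hand=-1,
)

```text
$.deltas[0]: bad value
```

Run:
```python
from h import *
st();a=np.radians(68)
goal([.47,-.03,.33],(np.cos(a),np.sin(a),0))
```

```text
t 0.15 q [ 1.034  0.343  1.525 -0.     1.275 -0.146] tcp [0.1998 0.4852 0.2099] x [-0.925  0.381  0.   ] z [-0.001 -0.001 -1.   ] F [ 0.7  0.2 -0.4] w 1.004
row d [-1.784 -1.494 -0.479] a [-1.000e-03  1.000e-03  1.493e+00] nrows>= 11.879632367544811
```

All keys needed per row, apparently.

Request:
carry_out(
  deltas=[
    {"dx": 0, "dy": 0, "dz": -0.24, "ax": 0, "ay": 0, "az": 0},
    {"dx": 0, "dy": 0, "dz": -0.48, "ax": 0, "ay": 0, "az": 0},
    {"dx": -0.9, "dy": -0.75, "dz": -0.48, "ax": 0, "ay": 0, "az": 0.75},
    {"dx": -0.9, "dy": -0.75, "dz": -0.48, "ax": 0, "ay": 0, "az": 0.75},
    {"dx": -0.9, "dy": -0.75, "dz": -0.48, "ax": 0, "ay": 0, "az": 0.75},
    {"dx": -0.9, "dy": -0.75, "dz": -0.48, "ax": 0, "ay": 0, "az": 0.75},
    {"dx": -0.9, "dy": -0.75, "dz": -0.48, "ax": 0, "ay": 0, "az": 0.75},
    {"dx": -0.9, "dy": -0.75, "dz": -0.48, "ax": 0, "ay": 0, "az": 0.75},
    {"dx": -0.9, "dy": -0.75, "dz": -0.48, "ax": 0, "ay": 0, "az": 0.75},
    {"dx": -0.9, "dy": -0.75, "dz": -0.48, "ax": 0, "ay": 0, "az": 0.75},
  ],
  hand=-1,
)

```text
time_s: 1.15
tcp_pos: [0.3368, 0.2254, 0.33]
tcp_rot: [-0.0, 0.556, 0.831, -0.001]
force: [-0.1, 0.9, -0.5]
grip_width: 1.002
```

Run:
```python
from h import *
st();a=np.radians(68)
goal([.47,-.03,.33],(np.cos(a),np.sin(a),0))
```

```text
t 1.15 q [ 0.4    0.042  1.575 -0.     1.525  0.009] tcp [0.3368 0.2254 0.33  ] x [-0.382  0.924 -0.   ] z [-0.001 -0.001 -1.   ] F [-0.1  0.9 -0.5] w 1.002
row d [-1.148  0.102  0.   ] a [-0.001  0.001  0.741] nrows>= 5.761713134259281
```

Request:
carry_out(
  deltas=[
    {"dx": -1, "dy": 0.15, "dz": 0, "ax": 0, "ay": 0, "az": 0.74},
    {"dx": -1, "dy": 0.15, "dz": 0, "ax": 0, "ay": 0, "az": 0.74},
    {"dx": -1, "dy": 0.15, "dz": 0, "ax": 0, "ay": 0, "az": 0.74},
    {"dx": -1, "dy": 0.15, "dz": 0, "ax": 0, "ay": 0, "az": 0.74},
    {"dx": -1, "dy": 0.15, "dz": 0, "ax": 0, "ay": 0, "az": 0.74},
    {"dx": -1, "dy": 0.15, "dz": 0, "ax": 0, "ay": 0, "az": 0.74},
    {"dx": -1, "dy": 0.15, "dz": 0, "ax": 0, "ay": 0, "az": 0.74},
    {"dx": -1, "dy": 0.15, "dz": 0, "ax": 0, "ay": 0, "az": 0.74},
  ],
)

```text
time_s: 1.95
tcp_pos: [0.4665, 0.0105, 0.3299]
tcp_rot: [-0.0, 0.828, 0.561, -0.001]
force: [0.4, -0.2, 0.6]
grip_width: 1.002
```

Run:
```python
from h import *
s=st();p,d=vision.grab_frame("wrist")
np.save("pics/w1.npy",d);cv2.imwrite("pics/w1.png",p[:,:,::-1]);import pickle;pickle.dump(s,open("pics/w1.pkl","wb"))
```

```text
t 1.95 q [-0.142  0.164  1.437 -0.     1.542  0.238] tcp [0.4665 0.0105 0.3299] x [ 0.37   0.929 -0.001] z [-0.002  0.    -1.   ] F [ 0.4 -0.2  0.6] w 1.002
```

View pics/w1.png

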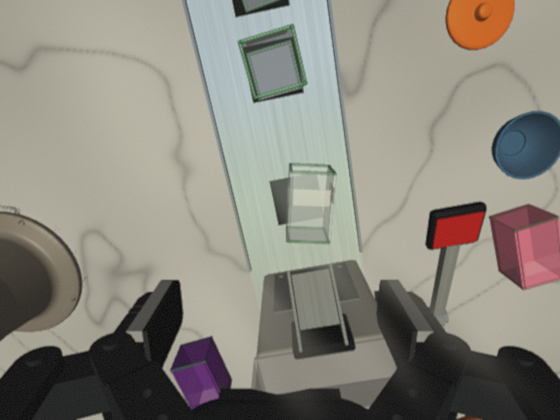

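Run:
```python
import cv2
t=cv2.imread("pics/w1.png");c=t[0:270,170:370];cv2.imwrite("pics/w1c.png",cv2.resize(c,None,fx=2.2*1.0,fy=2.2,interpolation=2))
c=t[140:270,240:370];cv2.imwrite("pics/w1d.png",cv2.resize(c,None,fx=4.5,fy=4.5,interpolation=2))
```

```text
(no output)
```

View pics/w1c.png

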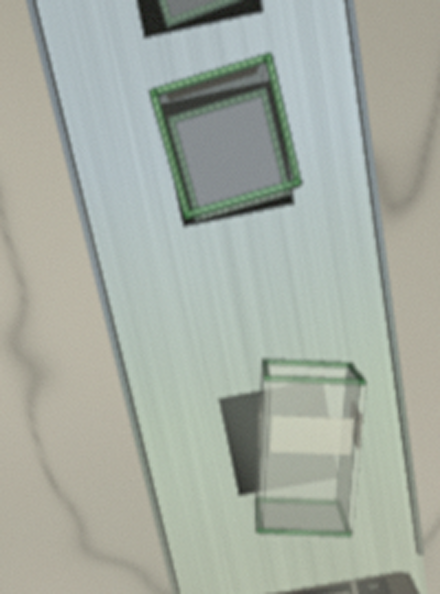

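View pics/w1d.png

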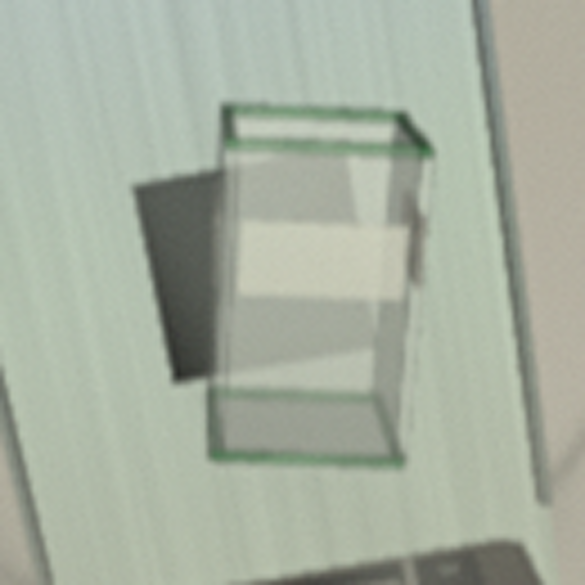

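Run:
```python
from h import *
import pickle
s=pickle.load(open("pics/w1.pkl","rb"));C=cam("wrist",s)
def q(u,v,z,sc=4.5,ox=240,oy=140): return onz(C,ox+(u+.5)/sc-.5,oy+(v+.5)/sc-.5,z)
for nm,P in dict(mtop=[(225,145),(432,152)],btop=[(210,460),(403,462)],mlow=[(225,103),(405,113)],blow=[(215,397),(375,397)],pad=[(135,187),(175,380)]).items():
    z=.066 if 'top' in nm else .006
    W=[q(*p,z) for p in P];print(nm,np.round(W,4).tolist(),np.linalg.norm(W[0]-W[1]),(W[0]+W[1])/2)
# w1c: scale 2.2, off (170,0)
g=lambda u,v,z:q(u,v,z,2.2,170,0)
W=[g(150,90,.106),g(270,55,.106),g(300,185,.106),g(187,220,.106)];print("mid",np.round(W,4).tolist(),np.mean(W,0))
L=[g(40,30,.014),g(165,560,.014)];Rr=[g(352,20,.014),g(418,545,.014)]
print("flL",L,np.degrees(np.arctan2(L[0][1]-L[1][1],L[0][0]-L[1][0])));print("flR",Rr,np.degrees(np.arctan2(Rr[0][1]-Rr[1][1],Rr[0][0]-Rr[1][0])))
# lever pad red corners
p=cv2.imread("pics/w1.png");h=cv2.cvtColor(p,cv2.COLOR_BGR2HSV)
m=((h[:,:,0]<6)|(h[:,:,0]>174))&(h[:,:,1]>180)&(h[:,:,2]>90);m[:, :400]=0;m[270:]=0
m=m.astype(np.uint8);n,l,stt,ce=cv2.connectedComponentsWithStats(m);i=1+np.argmax(stt[1:,4]);print(stt[i],ce[i]);print("pad",onz(C,*ce[i],.223))
d=np.load("pics/w1.npy");v,u=np.nonzero(l==i);D=d[v,u];print(np.median(D));print(np.mean([pt(C,a,b,dd) for a,b,dd in zip(u,v,D) if dd>0],0))
```

```text
mtop [[0.4766, 0.0026, 0.066], [0.5303, -0.021, 0.066]] 0.05864247674883819 [ 0.50343178 -0.00915497  0.066     ]
btop [[0.4375, -0.0854, 0.066], [0.4915, -0.1077, 0.066]] 0.05839306688009831 [ 0.46446967 -0.09653705  0.066     ]
mlow [[0.4788, 0.0038, 0.006], [0.5312, -0.0206, 0.006]] 0.05774716880660289 [ 0.504979   -0.00841042  0.006     ]
blow [[0.4393, -0.0883, 0.006], [0.4899, -0.1085, 0.006]] 0.05440797120731473 [ 0.46459444 -0.0984249   0.006     ]
pad [[0.4417, -0.0109, 0.006], [0.429, -0.0776, 0.006]] 0.0679191308452924 [ 0.43534492 -0.04422931  0.006     ]
mid [[0.4785, 0.157, 0.106], [0.5357, 0.1498, 0.106], [0.5291, 0.0922, 0.106], [0.4719, 0.0977, 0.106]] [0.50379078 0.1241598  0.106     ]
flL [array([0.4290135 , 0.22517886, 0.014     ]), array([ 0.36313779, -0.1016249 ,  0.014     ])] 78.60328250269144
flR [array([0.59432343, 0.16438095, 0.014     ]), array([ 0.531649  , -0.15657234,  0.014     ])] 78.95056456436782
[ 433  211   51   37 1291] [457.3144849  229.30983734]
pad [ 0.59818353 -0.06617771  0.223     ]
0.2876891
[ 0.59772968 -0.06578486  0.22396862]
```

Run:
```python
from h import *
st();a=np.radians(65.9);t=np.radians(25);m=np.array([np.cos(a),np.sin(a),0])
z=-np.sin(t)*m-np.cos(t)*np.array([0,0,1]);T=np.array([.4887,-.043,.0125])
goal(T-.18*z,m,z)
```

```text
t 2.0 q [-0.142  0.164  1.437 -0.     1.542  0.238] tcp [0.4664 0.0106 0.3301] x [ 0.37   0.929 -0.001] z [-0.001 -0.    -1.   ] F [-0.5 -0.3  0.8] w 1.001
row d [0.138 0.175 0.618] a [ 0.008 -0.416  0.039] nrows>= 3.2836066133537756
```

Request:
carry_out(
  deltas=[
    {"dx": 0.138, "dy": 0.175, "dz": 0.3, "ax": 0.008, "ay": -0.416, "az": 0.039},
    {"dx": 0.138, "dy": 0.175, "dz": 0.618, "ax": 0.008, "ay": -0.416, "az": 0.039},
    {"dx": 0.138, "dy": 0.175, "dz": 0.618, "ax": 0.008, "ay": -0.416, "az": 0.039},
    {"dx": 0.138, "dy": 0.175, "dz": 0.618, "ax": 0.008, "ay": -0.416, "az": 0.039},
    {"dx": 0.138, "dy": 0.175, "dz": 0.618, "ax": 0.008, "ay": -0.416, "az": 0.039},
    {"dx": 0.138, "dy": 0.175, "dz": 0.618, "ax": 0.008, "ay": -0.416, "az": 0.039},
  ],
)

```text
time_s: 2.6
tcp_pos: [0.5198, 0.0275, 0.1769]
tcp_rot: [0.118, 0.819, 0.532, -0.181]
force: [0.1, -1.0, 0.6]
grip_width: 0.994
```

Run:
```python
from h import *
st();a=np.radians(65.9);t=np.radians(25);m=np.array([np.cos(a),np.sin(a),0])
z=-np.sin(t)*m-np.cos(t)*np.array([0,0,1]);T=np.array([.4887,-.043,.0125])
print(z);goal(T,m,z)
for n in("side","wrist"):
    p,d=vision.grab_frame(n);cv2.imwrite(f"pics/{n}2.png",p[:,:,::-1])
```

```text
t 2.6 q [ 0.137  0.528  1.41  -0.37   1.451  0.646] tcp [0.5198 0.0275 0.1769] x [ 0.369  0.828 -0.422] z [-0.17  -0.386 -0.907] F [ 0.1 -1.   0.6] w 0.994
[-0.17256791 -0.38578039 -0.90630779]
row d [-0.002  0.     0.726] a [ 0.002 -0.001  0.002] nrows>= 3.6317256567832206
```

View pics/side2.png

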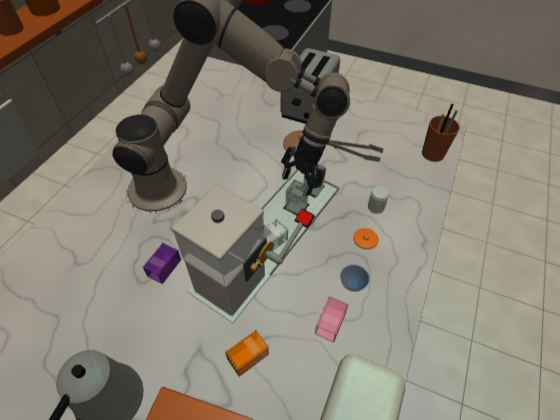

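View pics/wrist2.png

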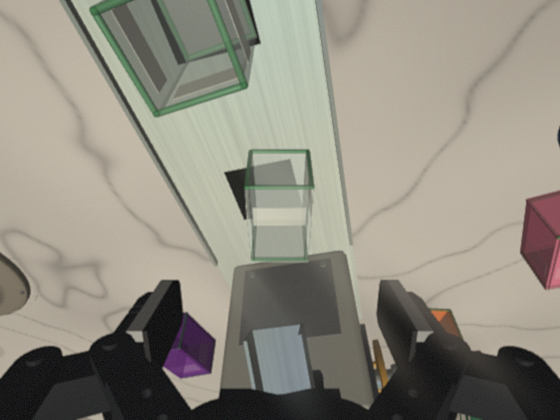

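Request:
carry_out(
  deltas=[
    {"dx": 0, "dy": 0, "dz": 0.18, "ax": 0, "ay": 0, "az": 0},
    {"dx": 0, "dy": 0, "dz": 0.36, "ax": 0, "ay": 0, "az": 0},
    {"dx": 0, "dy": 0, "dz": 0.48, "ax": 0, "ay": 0, "az": 0},
    {"dx": 0, "dy": 0, "dz": 0.6, "ax": 0, "ay": 0, "az": 0},
    {"dx": 0, "dy": 0, "dz": 0.68, "ax": 0, "ay": 0, "az": 0},
    {"dx": 0, "dy": 0, "dz": 0.725, "ax": 0, "ay": 0, "az": 0},
    {"dx": 0, "dy": 0, "dz": 0.725, "ax": 0, "ay": 0, "az": 0},
  ],
)

```text
time_s: 3.4
tcp_pos: [0.4902, -0.044, 0.0152]
tcp_rot: [0.119, 0.82, 0.53, -0.179]
force: [-0.1, -0.3, 0.2]
grip_width: 1.0
```

Run:
```python
from h import *
st()
for n in("side","wrist"):
    p,d=vision.grab_frame(n);cv2.imwrite(f"pics/{n}3.png",(p if n=="wrist" else cv2.resize(p[100:310,180:400],None,fx=2.5,fy=2.5))[:,:,::-1])
```

```text
t 3.4 q [ 0.015  0.666  1.694 -0.465  1.021  0.732] tcp [ 0.4902 -0.044   0.0152] x [ 0.374  0.827 -0.419] z [-0.167 -0.385 -0.908] F [-0.1 -0.3  0.2] w 1.0
```

View pics/side3.png

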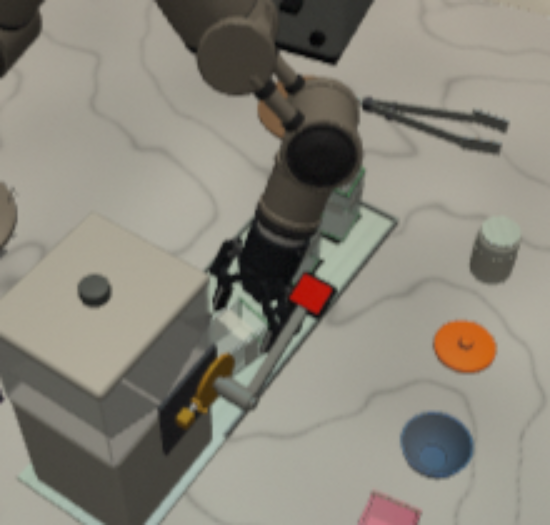

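View pics/wrist3.png

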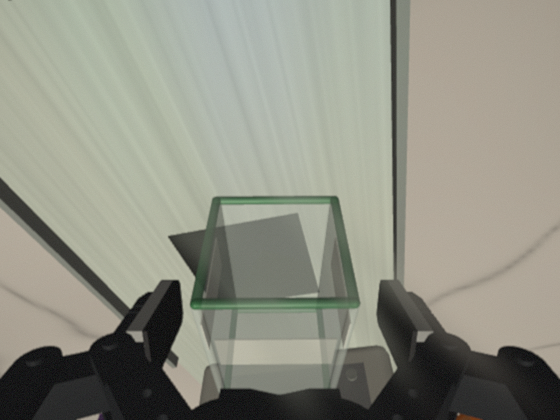

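Request:
carry_out(
  deltas=[
    {"dx": 0, "dy": 0, "dz": 0, "ax": 0, "ay": 0, "az": 0},
    {"dx": 0, "dy": 0, "dz": 0, "ax": 0, "ay": 0, "az": 0},
    {"dx": 0, "dy": 0, "dz": 0, "ax": 0, "ay": 0, "az": 0},
    {"dx": 0, "dy": 0, "dz": 0, "ax": 0, "ay": 0, "az": 0},
    {"dx": 0, "dy": 0, "dz": 0, "ax": 0, "ay": 0, "az": 0},
    {"dx": 0, "dy": 0, "dz": 0, "ax": 0, "ay": 0, "az": 0},
    {"dx": 0, "dy": 0, "dz": 0, "ax": 0, "ay": 0, "az": 0},
    {"dx": 0, "dy": 0, "dz": 0, "ax": 0, "ay": 0, "az": 0},
  ],
  hand=1,
)

```text
time_s: 4.3
tcp_pos: [0.4925, -0.0428, 0.0175]
tcp_rot: [0.121, 0.82, 0.531, -0.177]
force: [-0.3, 2.5, 7.5]
grip_width: 0.701
```

Run:
```python
from h import *
st()
print(goal([.5202,.025,.1769],None,Rm=Rq(telemetry.read_state()["tcp_rot"])))
for n in("wrist",):
    p,d=vision.grab_frame(n);cv2.imwrite(f"pics/{n}4.png",p[:,:,::-1])
```

```text
t 4.3 q [ 0.018  0.663  1.69  -0.464  1.023  0.732] tcp [ 0.4925 -0.0428  0.0175] x [ 0.375  0.828 -0.418] z [-0.162 -0.385 -0.909] F [-0.3  2.5  7.5] w 0.701
row d [-0.    -0.003 -0.702] a [0. 0. 0.] nrows>= 3.5082980435905577
(array([-2.50403549e-04, -2.83000991e-03, -7.01653857e-01]), array([0., 0., 0.]))
```

View pics/wrist4.png

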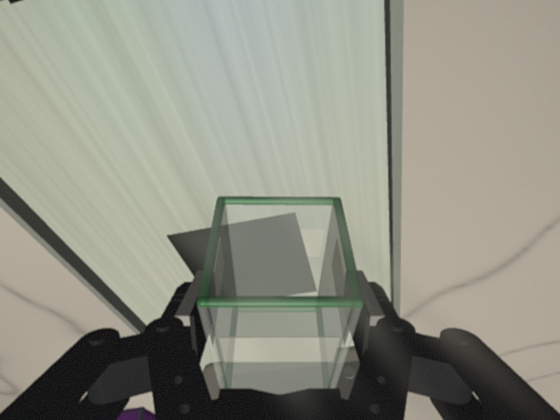

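```bash
cat > kin.py <<'E'
from h import *
from scipy.optimize import least_squares
S=[([1.03402,.342719,1.525056,0,1.275414,-.146013],[.19972,.48503,.20971],None),
([.400,.042,1.575,0,1.525,.009],[.3368,.2254,.33],([-.382,.924,0],[-.001,-.001,-1])),
([-.142,.164,1.437,0,1.542,.238],[.4664,.0106,.3301],([.37,.929,-.001],[-.001,0,-1])),
([.137,.528,1.41,-.37,1.451,.646],[.5198,.0275,.1769],([.369,.828,-.422],[-.17,-.386,-.907])),
([.015,.666,1.694,-.465,1.021,.732],[.4902,-.044,.0152],([.374,.827,-.419],[-.167,-.385,-.908])),
([.018,.663,1.69,-.464,1.023,.732],[.4925,-.0428,.0175],([.375,.828,-.418],[-.162,-.385,-.909]))]
Y=lambda a:R.from_euler('y',a).as_matrix();Z=lambda a:R.from_euler('z',a).as_matrix()
def fk(q,p):
    h,L2,L3,d,b,a3=p
    A=Z(q[0]);B=A@Y(q[1]);Cm=B@Y(q[2]);D=Cm@Z(q[3])@Y(q[4])
    w=A@[0,b,h]+B@[0,0,L2]+Cm@[a3,0,L3]
    return w+D@[0,0,d],D@Z(q[5])@Z(np.pi/2)
if __name__=="__main__":
    f=lambda p:np.concatenate([fk(q,p)[0]-t for q,t,_ in S]+[0.01*(p-np.array([.2,.42,.4,.25,.076,0]))])
    r=least_squares(f,[.2,.42,.4,.25,.076,0]);print(r.x,np.round(r.fun*1000,1))
    for q,t,o in S[1:]: M=fk(q,r.x)[1];print(np.round(M[:,0],3),o[0],np.round(M[:,2],3),o[1])
    np.save("kin.npy",r.x)
E
python3 kin.py
```

```text
[0.22276771 0.5066936  0.37945027 0.33472477 0.07643784 0.04664413] [-0.   0.  -0.1  0.   0.   0.2 -0.1 -0.  -0.2  0.1  0.   0.3 -0.1 -0.2
 -0.   0.   0.2 -0.1  0.2  0.9 -0.2  0.8  0.   0.5]
[-0.381  0.925 -0.   ] [-0.382, 0.924, 0] [-0. -0. -1.] [-0.001, -0.001, -1]
[ 0.371  0.929 -0.   ] [0.37, 0.929, -0.001] [-0.001  0.    -1.   ] [-0.001, 0, -1]
[ 0.369  0.829 -0.421] [0.369, 0.828, -0.422] [-0.17  -0.386 -0.907] [-0.17, -0.386, -0.907]
[ 0.374  0.827 -0.42 ] [0.374, 0.827, -0.419] [-0.167 -0.385 -0.908] [-0.167, -0.385, -0.908]
[ 0.375  0.828 -0.417] [0.375, 0.828, -0.418] [-0.162 -0.385 -0.909] [-0.162, -0.385, -0.909]
```

```bash
cat > plan.py <<'E'
from kin import *
P=np.load("kin.npy")
LO=np.array([-2.53,-.77,.04,-1,.28,-3.11]);HI=np.array([2.53,2.02,2.7,4.14,2.66,3.11])
def ik(pos,Rm,seeds):
    best=None
    for s in seeds:
        f=lambda q:np.r_[(fk(q,P)[0]-pos)*10,R.from_matrix(fk(q,P)[1].T@Rm).as_rotvec()]
        r=least_squares(f,np.clip(s,LO+.02,HI-.02),bounds=(LO,HI))
        if best is None or r.cost<best.cost-1e-9: best=r
        if r.cost<1e-8: break
    return best.x,best.cost
def chain(q):
    h,L2,L3,d,b,a3=P;A=Z(q[0]);B=A@Y(q[1]);Cm=B@Y(q[2])
    e=A@[0,b,h]+B@[0,0,L2];return A@[0,0,h],e,e+Cm@[a3,0,L3]
YAW=-.194;O=np.array([.469,-.051,0]);RD=Z(YAW)
def D2W(p): return O+RD@np.array(p)
def W2D(p): return RD.T@(np.array(p)-O)
E
python3 - <<'E'
from plan import *
s=telemetry.read_state();R0=Rq(s["tcp_rot"]);t0=np.array(s["tcp_pos"])
a=np.radians(65.9);m=np.array([np.cos(a),np.sin(a),0])
RJ=np.c_[np.cross(m,[0,0,1]),[0,0,1],m] # x,y,z of jar; y up when lying
b0=np.array([.4645,-.0965,.036])
Rtj=R0.T@RJ;ptj=R0.T@(b0-t0);np.savez("grasp.npz",R=Rtj,p=ptj);print(ptj*1000,Rtj[:,2])
rng=np.random.default_rng(0)
seeds=[s["q"]]+[rng.uniform(LO,HI) for _ in range(25)]
for ang in (0,20,35,50,60):
  # jar standing; jar 'y' axis (was up, tool came from there) -> body direction
  bd=RD@np.array([np.cos(np.radians(ang)),np.sin(np.radians(ang)),0])
  RJf=np.c_[np.cross(bd,[0,0,1]),bd,[0,0,1]]
  Rf=RJf@Rtj.T;pf=D2W([0,0,.008])-Rf@ptj
  q,c=ik(pf,Rf,seeds);sh,e,w=chain(q)
  print(ang,np.round(q,2),"%.1e"%c,"tcp",np.round(pf,3),"e",np.round(e,3),"wD",np.round(W2D(w),3),"wW",np.round(w,3),"z",np.round(Rf[:,2],2))
E
```

```text
[-62.65539664  -3.47564356   8.3984234 ] [ 9.08598033e-01  6.13814306e-04 -4.17671208e-01]Traceback (most recent call last):
  File "<stdin>", line 14, in <module>
  File "plan.py", line 8, in ik
    r=least_squares(f,np.clip(s,LO+.02,HI-.02),bounds=(LO,HI))
    return func(*args, **kwargs)
    vector_fun = VectorFunction(
        fun_wrapped,
    ...<6 lines>...
        workers=workers
    )
    self._update_fun()
    ~~~~~~~~~~~~~~~~^^
    self.f = self.fun_wrapped(xp_copy(self.x))
             ~~~~~~~~~~~~~~~~^^^^^^^^^^^^^^^^^
    return np.atleast_1d(self.fun(x))
                         ~~~~~~~~^^^
    return self.f(x, *self.args, **self.kwargs)
           ~~~~~~^^^^^^^^^^^^^^^^^^^^^^^^^^^^^^
  File "plan.py", line 7, in <lambda>
    f=lambda q:np.r_[(fk(q,P)[0]-pos)*10,R.from_matrix(fk(q,P)[1].T@Rm).as_rotvec()]
                                         ~~~~~~~~~~~~~^^^^^^^^^^^^^^^^^
  File "scipy/spatial/transform/_rotation.pyx", line 1143, in scipy.spatial.transform._rotation.Rotation.from_matrix
ValueError: Non-positive determinant (left-handed or null coordinate frame) in rotation matrix 0: [[-0.46966976 -0.88254116 -0.02305278]
 [-0.39664721  0.2342715  -0.88757414]
 [-0.78872132  0.40772291  0.46008772]].
```

```bash
cat > p2.py <<'E'
from plan import *
s=telemetry.read_state();R0=Rq(s["tcp_rot"]);t0=np.array(s["tcp_pos"])
a=np.radians(65.9);m=np.array([np.cos(a),np.sin(a),0])
RJ=np.c_[np.cross([0,0,1],m),[0,0,1],m]
b0=np.array([.4645,-.0965,.036])
Rtj=R0.T@RJ;ptj=R0.T@(b0-t0);np.savez("grasp.npz",R=Rtj,p=ptj)
rng=np.random.default_rng(0)
seeds=[s["q"]]+[rng.uniform(LO,HI) for _ in range(25)]
for ang in (0,20,35,50,60):
  bd=RD@np.array([np.cos(np.radians(ang)),np.sin(np.radians(ang)),0])
  RJf=np.c_[np.cross(bd,[0,0,1]),bd,[0,0,1]]
  Rf=RJf@Rtj.T;pf=D2W([0,0,.008])-Rf@ptj
  q,c=ik(pf,Rf,seeds);sh,e,w=chain(q)
  print(ang,np.round(q,2),"%.1e"%c,"tcp",np.round(pf,3),"e",np.round(e,3),"wD",np.round(W2D(w),3),"wW",np.round(w,3),"z",np.round(Rf[:,2],2))
E
python3 p2.py
```

```text
0 [-0.24  1.11  1.01 -0.04  2.16 -1.61] 5.1e-30 tcp [ 0.452 -0.044  0.068] e [ 0.459 -0.034  0.447] wD [0.286 0.    0.208] wW [ 0.749 -0.106  0.208] z [-0.89  0.18 -0.42]
20 [-0.11  1.1   1.03 -0.27  2.11 -1.82] 1.1e-18 tcp [ 0.45  -0.05   0.068] e [0.458 0.026 0.451] wD [0.268 0.098 0.208] wW [ 0.751 -0.007  0.208] z [-0.9  -0.13 -0.42]
35 [-0.02  1.07  1.11 -0.43  2.02 -1.95] 1.5e-22 tcp [ 0.451 -0.055  0.068] e [0.446 0.069 0.465] wD [0.234 0.164 0.208] wW [0.73  0.065 0.208] z [-0.83 -0.36 -0.42]
50 [ 0.07  1.03  1.23 -0.57  1.9  -2.05] 2.1e-27 tcp [ 0.452 -0.06   0.068] e [0.427 0.109 0.484] wD [0.183 0.219 0.208] wW [0.691 0.129 0.208] z [-0.71 -0.56 -0.42]
60 [ 0.13  0.99  1.32 -0.65  1.8  -2.09] 3.9e-30 tcp [ 0.454 -0.063  0.068] e [0.411 0.132 0.499] wD [0.142 0.248 0.208] wW [0.657 0.164 0.208] z [-0.6  -0.68 -0.42]
```

```bash
cat > p3.py <<'E'
from plan import *
g=np.load("grasp.npz");Rtj,ptj=g["R"],g["p"]
def jarpose(world_yaw_mouth,tilt,bottom=None,center=None):
    """mouth direction yaw, raised by tilt rad; returns tcp pos, R"""
    m=np.array([np.cos(world_yaw_mouth),np.sin(world_yaw_mouth),0]);u=np.array([0,0,1.])
    z=np.cos(tilt)*m+np.sin(tilt)*u;y=np.cos(tilt)*u-np.sin(tilt)*m
    RJ=np.c_[np.cross(y,z),y,z];Rf=RJ@Rtj.T
    if bottom is None: bottom=np.array(center)-RJ@[0,0,.05]
    return np.array(bottom)-Rf@ptj,Rf,RJ
if __name__=="__main__":
    q=telemetry.read_state()["q"]
    y0=np.radians(65.9);y1=np.radians(45-11.1+180)
    c=D2W([.0,.06,.30])
    for yaw,t in [(y0,0),(y0+.8,.2),(y0+1.6,.4),(y1,.5),(y1,1.0),(y1,np.pi/2)]:
        p,Rm,_=jarpose(yaw,t,center=c);q,cst=ik(p,Rm,[q]);print(np.round(q,2),"%.0e"%cst,np.round(p,3),"w",np.round(chain(q)[2],2),"e",np.round(chain(q)[1],2))
    p,Rm,_=jarpose(y1,np.pi/2,bottom=D2W([0,0,.008]));q,cst=ik(p,Rm,[q]);print(np.round(q,2),"%.0e"%cst,np.round(p,3))
E
python3 p3.py
```

```text
[ 0.12  0.38  1.35 -0.37  1.63  0.57] 6e-23 [0.488 0.016 0.281] w [0.54 0.14 0.59] e [0.18 0.1  0.69]
[ 0.03  0.17  1.58 -0.22  1.31 -0.29] 3e-30 [0.479 0.022 0.284] w [0.45 0.09 0.61] e [0.08 0.08 0.72]
[-0.13  0.16  1.56  0.    1.39 -1.3 ] 3e-30 [0.466 0.018 0.287] w [0.46 0.02 0.62] e [0.09 0.07 0.72]
[-0.14  0.22  1.48 -0.04  1.5  -2.29] 5e-28 [0.464 0.001 0.289] w [0.48 0.01 0.62] e [0.12 0.06 0.72]
[ 0.03  0.5   1.18 -0.3   1.95 -2.17] 4e-19 [ 0.461 -0.001  0.299] w [0.61 0.1  0.58] e [0.24 0.08 0.67]
[ 0.13  0.82  0.95 -0.61  2.37 -2.24] 3e-27 [0.463 0.001 0.31 ] w [0.72 0.17 0.45] e [0.36 0.12 0.57]
[ 0.05  1.04  1.18 -0.52  1.94 -2.02] 1e-25 [ 0.452 -0.058  0.068]
```

Smooth path. Lift first.

Request:
carry_out(
  deltas=[
    {"dx": 0, "dy": 0, "dz": -0.06, "ax": 0, "ay": 0, "az": 0},
    {"dx": 0, "dy": 0, "dz": -0.16, "ax": 0, "ay": 0, "az": 0},
    {"dx": 0, "dy": 0, "dz": -0.32, "ax": 0, "ay": 0, "az": 0},
    {"dx": 0, "dy": 0, "dz": -0.5, "ax": 0, "ay": 0, "az": 0},
    {"dx": 0, "dy": 0, "dz": -0.68, "ax": 0, "ay": 0, "az": 0},
    {"dx": 0, "dy": 0, "dz": -0.68, "ax": 0, "ay": 0, "az": 0},
  ],
)

```text
time_s: 4.95
tcp_pos: [0.5237, 0.0252, 0.1776]
tcp_rot: [0.123, 0.821, 0.531, -0.171]
force: [-0.1, 0.3, -2.3]
grip_width: 0.691
```

```bash
cat > g.py <<'E'
from p3 import *
y0=np.radians(65.9);y1=np.radians(45-11.1+180);c=D2W([.0,.06,.30])
def go(yaw,t,**k):
    p,Rm,_=jarpose(yaw,t,**k);return goal(p,Rm=Rm)
E
python3 - <<'E'
from g import *
st();go(y0+.8,.2,center=c)
p,d=vision.grab_frame("wrist");cv2.imwrite("pics/wrist5.png",p[:,:,::-1])
E
```

```text
t 4.95 q [ 0.132  0.52   1.419 -0.373  1.428  0.65 ] tcp [0.5237 0.0252 0.1776] x [ 0.377  0.83  -0.411] z [-0.149 -0.384 -0.911] F [-0.1  0.3 -2.3] w 0.691
row d [-0.253 -0.15  -0.356] a [-0.236  0.186 -0.723] nrows>= 5.470474208549945
```

View pics/wrist5.png

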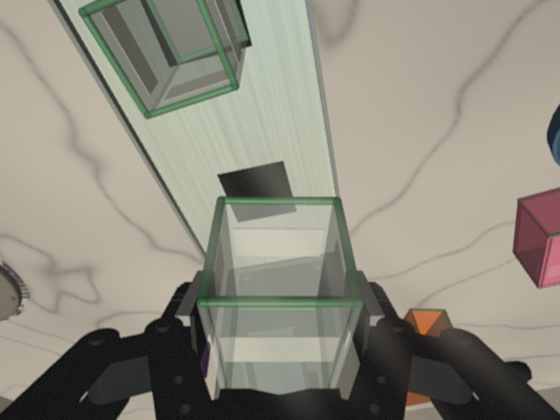

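Request:
carry_out(
  deltas=[
    {"dx": -0.1, "dy": -0.05, "dz": -0.356, "ax": 0, "ay": 0, "az": 0},
    {"dx": -0.25, "dy": -0.15, "dz": -0.36, "ax": -0.235, "ay": 0.185, "az": -0.72},
    {"dx": -0.25, "dy": -0.15, "dz": -0.36, "ax": -0.235, "ay": 0.185, "az": -0.72},
    {"dx": -0.25, "dy": -0.15, "dz": -0.36, "ax": -0.235, "ay": 0.185, "az": -0.72},
    {"dx": -0.25, "dy": -0.15, "dz": -0.36, "ax": -0.235, "ay": 0.185, "az": -0.72},
    {"dx": -0.25, "dy": -0.15, "dz": -0.36, "ax": -0.235, "ay": 0.185, "az": -0.72},
    {"dx": -0.25, "dy": -0.15, "dz": -0.36, "ax": -0.235, "ay": 0.185, "az": -0.72},
    {"dx": -0.25, "dy": -0.15, "dz": -0.36, "ax": -0.235, "ay": 0.185, "az": -0.72},
  ],
)

```text
time_s: 5.8
tcp_pos: [0.4767, 0.0214, 0.2805]
tcp_rot: [0.095, 0.56, 0.82, -0.064]
force: [-0.5, 0.1, -2.4]
grip_width: 0.694
```

Run:
```python
from g import *
st();go(y0+1.6,.4,center=c)
```

```text
t 5.8 q [ 0.035  0.172  1.584 -0.224  1.312 -0.288] tcp [0.4767 0.0214 0.2805] x [-0.354  0.907 -0.228] z [ 0.085 -0.211 -0.974] F [-0.5  0.1 -2.4] w 0.694
row d [-0.005 -0.044 -0.026] a [-0.107  0.185 -0.761] nrows>= 5.51918153850516
```

Request:
carry_out(
  deltas=[
    {"dx": -0.005, "dy": -0.045, "dz": -0.025, "ax": -0.105, "ay": 0.185, "az": -0.76},
    {"dx": -0.005, "dy": -0.045, "dz": -0.025, "ax": -0.105, "ay": 0.185, "az": -0.76},
    {"dx": -0.005, "dy": -0.045, "dz": -0.025, "ax": -0.105, "ay": 0.185, "az": -0.76},
    {"dx": -0.005, "dy": -0.045, "dz": -0.025, "ax": -0.105, "ay": 0.185, "az": -0.76},
    {"dx": -0.005, "dy": -0.045, "dz": -0.025, "ax": -0.105, "ay": 0.185, "az": -0.76},
    {"dx": -0.005, "dy": -0.045, "dz": -0.025, "ax": -0.105, "ay": 0.185, "az": -0.76},
    {"dx": -0.005, "dy": -0.045, "dz": -0.025, "ax": -0.105, "ay": 0.185, "az": -0.76},
  ],
)

```text
time_s: 6.5
tcp_pos: [0.4658, 0.0169, 0.2855]
tcp_rot: [0.014, 0.198, 0.98, 0.001]
force: [0.9, -0.2, -3.0]
grip_width: 0.692
```

Run:
```python
from g import *
st();go(y1,.6,center=c)
```

```text
t 6.5 q [-0.128  0.163  1.558 -0.     1.393 -1.3  ] tcp [0.4658 0.0169 0.2855] x [-0.921  0.388 -0.027] z [ 0.028 -0.004 -1.   ] F [ 0.9 -0.2 -3. ] w 0.692
row d [-0.015 -0.066 -0.021] a [ 0.065  0.179 -0.94 ] nrows>= 6.696992457434957
```

Request:
carry_out(
  deltas=[
    {"dx": -0.015, "dy": -0.065, "dz": -0.02, "ax": 0.065, "ay": 0.18, "az": -0.94},
    {"dx": -0.015, "dy": -0.065, "dz": -0.02, "ax": 0.065, "ay": 0.18, "az": -0.94},
    {"dx": -0.015, "dy": -0.065, "dz": -0.02, "ax": 0.065, "ay": 0.18, "az": -0.94},
    {"dx": -0.015, "dy": -0.065, "dz": -0.02, "ax": 0.065, "ay": 0.18, "az": -0.94},
    {"dx": -0.015, "dy": -0.065, "dz": -0.02, "ax": 0.065, "ay": 0.18, "az": -0.94},
    {"dx": -0.015, "dy": -0.065, "dz": -0.02, "ax": 0.065, "ay": 0.18, "az": -0.94},
    {"dx": -0.015, "dy": -0.065, "dz": -0.02, "ax": 0.065, "ay": 0.18, "az": -0.94},
    {"dx": -0.015, "dy": -0.065, "dz": -0.02, "ax": 0.065, "ay": 0.18, "az": -0.94},
  ],
)

```text
time_s: 7.3
tcp_pos: [0.4628, 0.001, 0.2895]
tcp_rot: [-0.083, -0.288, 0.954, -0.02]
force: [-0.5, 0.3, -2.7]
grip_width: 0.692
```

Run:
```python
from g import *
st();go(y1,1.571,center=c)
```

```text
t 7.3 q [-0.091  0.272  1.419 -0.1    1.591 -2.243] tcp [0.4628 0.001  0.2895] x [-0.82  -0.546  0.171] z [-0.148 -0.087 -0.985] F [-0.5  0.3 -2.7] w 0.692
row d [ 0.014 -0.002 -0.083] a [0.005 0.925 0.009] nrows>= 6.459479985218522
```

Request:
carry_out(
  deltas=[
    {"dx": 0.015, "dy": 0, "dz": -0.08, "ax": 0, "ay": 0.925, "az": 0.01},
    {"dx": 0.015, "dy": 0, "dz": -0.08, "ax": 0, "ay": 0.925, "az": 0.01},
    {"dx": 0.015, "dy": 0, "dz": -0.08, "ax": 0, "ay": 0.925, "az": 0.01},
    {"dx": 0.015, "dy": 0, "dz": -0.08, "ax": 0, "ay": 0.925, "az": 0.01},
    {"dx": 0.015, "dy": 0, "dz": -0.08, "ax": 0, "ay": 0.925, "az": 0.01},
    {"dx": 0.015, "dy": 0, "dz": -0.08, "ax": 0, "ay": 0.925, "az": 0.01},
    {"dx": 0.015, "dy": 0, "dz": -0.08, "ax": 0, "ay": 0.925, "az": 0.01},
    {"dx": 0.015, "dy": 0, "dz": -0.08, "ax": 0, "ay": 0.925, "az": 0.01},
    {"dx": 0.015, "dy": 0, "dz": -0.08, "ax": 0, "ay": 0.925, "az": 0.01},
  ],
)

```text
time_s: 8.2
tcp_pos: [0.4629, 0.0007, 0.3094]
tcp_rot: [-0.517, -0.24, 0.807, -0.153]
force: [0.5, -0.3, -2.3]
grip_width: 0.693
```

Run:
```python
from g import *
s=st();go(y1,1.571,bottom=D2W([0,0,.10]));go(y1,1.571,bottom=D2W([0,0,.008]))
R0=Rq(s["tcp_rot"]);print("jar axis",R0@Rtj[:,2],"bottom disp",W2D(R0@ptj+s["tcp_pos"]))
for n in("side","top","wrist"):
    p,d=vision.grab_frame(n)
    if n=="side":p=cv2.resize(p[60:310,160:460],None,fx=2,fy=2)
    if n=="top":p=cv2.resize(p[120:300,170:430],None,fx=2.5,fy=2.5)
    cv2.imwrite(f"pics/{n}6.png",p[:,:,::-1])
```

```text
t 8.2 q [ 0.124  0.818  0.95  -0.608  2.373 -2.237] tcp [0.4629 0.0007 0.3094] x [-0.351 -0.229  0.908] z [-0.761 -0.495 -0.419] F [ 0.5 -0.3 -2.3] w 0.693
row d [-0.471 -0.174  0.401] a [ 0.004  0.002 -0.001] nrows>= 3.2116155762968144
row d [-0.805 -0.174  0.555] a [ 0.004  0.002 -0.001] nrows>= 4.96597110007247
jar axis [-0.00108895 -0.00109948  0.9999988 ] bottom disp [-2.09183694e-04  6.00821009e-02  2.48954586e-01]
```

View pics/side6.png

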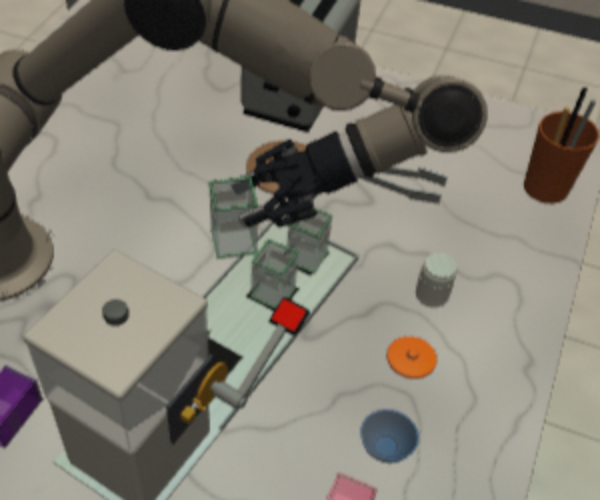

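View pics/top6.png

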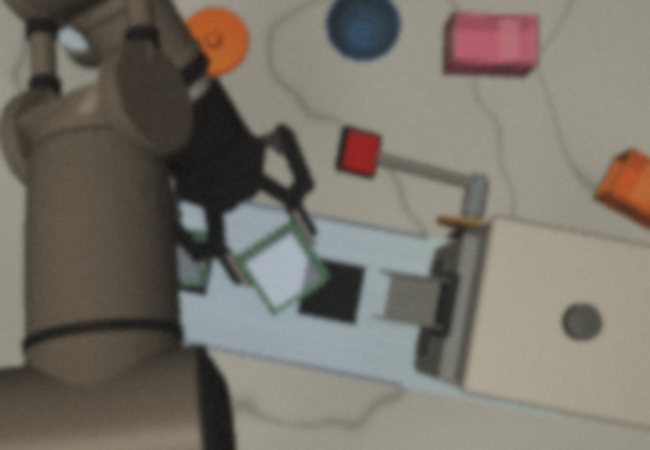

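View pics/wrist6.png

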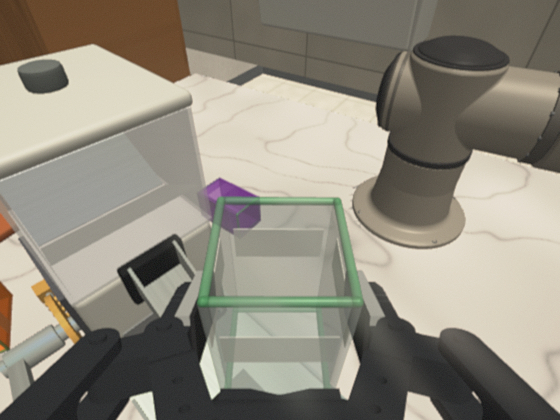

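Run:
```python
from g import *
for b in ([0,.03,.15],[0,.03,.015],[0,0,.013],[0,0,.007]): go(y1,1.571,bottom=D2W(b))
```

```text
row d [-0.331 -0.087  0.243] a [ 0.004  0.004 -0.002] nrows>= 2.1000768490298634
row d [-0.821 -0.088  0.471] a [ 0.004  0.004 -0.002] nrows>= 4.751342450152587
row d [-0.793 -0.174  0.55 ] a [ 0.004  0.004 -0.002] nrows>= 4.901880912261298
row d [-0.815 -0.174  0.56 ] a [ 0.004  0.004 -0.002] nrows>= 5.018343033585678
```

Request:
carry_out(
  deltas=[
    {"dx": -0.165, "dy": -0.045, "dz": 0.12, "ax": 0.004, "ay": 0.002, "az": 0},
    {"dx": -0.33, "dy": -0.087, "dz": 0.243, "ax": 0.004, "ay": 0.002, "az": 0},
    {"dx": -0.45, "dy": -0.087, "dz": 0.3, "ax": 0.004, "ay": 0.002, "az": 0},
    {"dx": -0.6, "dy": -0.087, "dz": 0.37, "ax": 0.004, "ay": 0.002, "az": 0},
    {"dx": -0.72, "dy": -0.087, "dz": 0.424, "ax": 0.004, "ay": 0.002, "az": 0},
    {"dx": -0.8, "dy": -0.087, "dz": 0.461, "ax": 0.004, "ay": 0.002, "az": 0},
    {"dx": -0.821, "dy": -0.087, "dz": 0.471, "ax": 0.004, "ay": 0.002, "az": 0},
    {"dx": -0.821, "dy": -0.087, "dz": 0.471, "ax": 0.004, "ay": 0.002, "az": 0},
  ],
)

```text
time_s: 9.15
tcp_pos: [0.4575, -0.0289, 0.0759]
tcp_rot: [-0.516, -0.24, 0.808, -0.155]
force: [0.2, 0.1, -2.3]
grip_width: 0.692
```

Run:
```python
from g import *
s=st()
R0=Rq(s["tcp_rot"]);print("jar axis",R0@Rtj[:,2],"bottom disp",W2D(R0@ptj+s["tcp_pos"]))
for b in ([0,0,.013],[0,0,.007]): go(y1,1.571,bottom=D2W(b))
for n in("side","top"):
    p,d=vision.grab_frame(n)
    if n=="side":p=cv2.resize(p[60:310,160:460],None,fx=2,fy=2)
    if n=="top":p=cv2.resize(p[120:300,170:430],None,fx=2.5,fy=2.5)
    cv2.imwrite(f"pics/{n}7.png",p[:,:,::-1])
```

```text
t 9.15 q [ 0.085  1.049  1.143 -0.491  1.987 -2.005] tcp [ 0.4575 -0.0289  0.0759] x [-0.353 -0.229  0.907] z [-0.759 -0.498 -0.42 ] F [ 0.2  0.1 -2.3] w 0.692
jar axis [-3.75018557e-03  5.05280366e-04  9.99992840e-01] bottom disp [0.00036389 0.0300264  0.01556021]
row d [ 0.026 -0.086  0.081] a [ 0.     0.003 -0.003] nrows>= 0.6025827877863323
row d [ 0.004 -0.086  0.091] a [ 0.     0.003 -0.003] nrows>= 0.6240828890136052
```

View pics/side7.png

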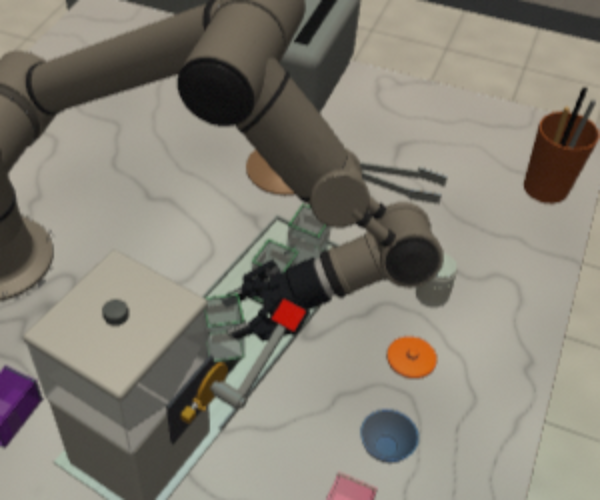

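View pics/top7.png

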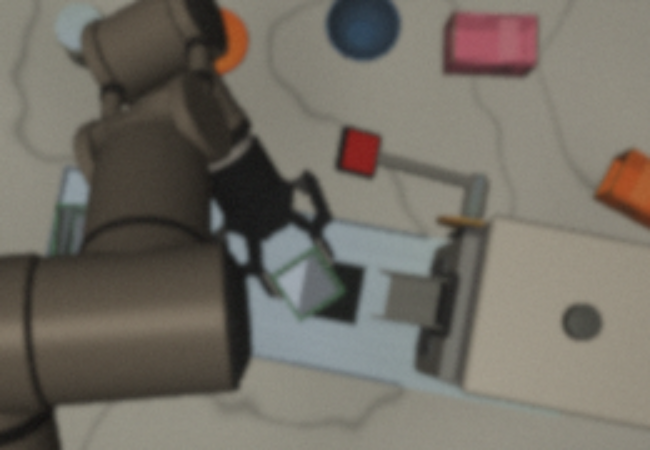

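Request:
carry_out(
  deltas=[
    {"dx": 0.01, "dy": -0.03, "dz": 0.03, "ax": 0, "ay": 0.003, "az": 0},
    {"dx": 0.024, "dy": -0.06, "dz": 0.06, "ax": 0, "ay": 0.003, "az": 0},
    {"dx": 0.026, "dy": -0.086, "dz": 0.081, "ax": 0, "ay": 0.003, "az": 0},
    {"dx": 0.015, "dy": -0.086, "dz": 0.086, "ax": 0, "ay": 0.003, "az": 0},
    {"dx": 0.004, "dy": -0.086, "dz": 0.091, "ax": 0, "ay": 0.003, "az": 0},
    {"dx": 0.004, "dy": -0.086, "dz": 0.091, "ax": 0, "ay": 0.003, "az": 0},
  ],
)

```text
time_s: 9.85
tcp_pos: [0.4524, -0.0588, 0.0699]
tcp_rot: [-0.517, -0.239, 0.807, -0.156]
force: [1.1, -3.2, 6.7]
grip_width: 0.694
```

Run:
```python
from g import *
s=st()
R0=Rq(s["tcp_rot"]);print("jar axis",R0@Rtj[:,2],"bottom disp",W2D(R0@ptj+s["tcp_pos"]))
go(y1,1.571,bottom=D2W([0,0,.005]))
for n in("side","top"):
    p,d=vision.grab_frame(n)
    if n=="side":p=cv2.resize(p[160:310,210:360],None,fx=4,fy=4)
    if n=="top":p=cv2.resize(p[180:270,240:370],None,fx=5,fy=5,interpolation=2)
    cv2.imwrite(f"pics/{n}8.png",p[:,:,::-1])
```

```text
t 9.85 q [ 0.045  1.044  1.181 -0.523  1.945 -2.017] tcp [ 0.4524 -0.0588  0.0699] x [-0.351 -0.225  0.909] z [-0.759 -0.5   -0.417] F [ 1.1 -3.2  6.7] w 0.694
jar axis [-0.00241596  0.00512529  0.99998395] bottom disp [ 0.00109325 -0.0006102   0.00942786]
row d [-0.015  0.003  0.009] a [-0.001 -0.001 -0.005] nrows>= 0.09029552011258761
```

View pics/side8.png

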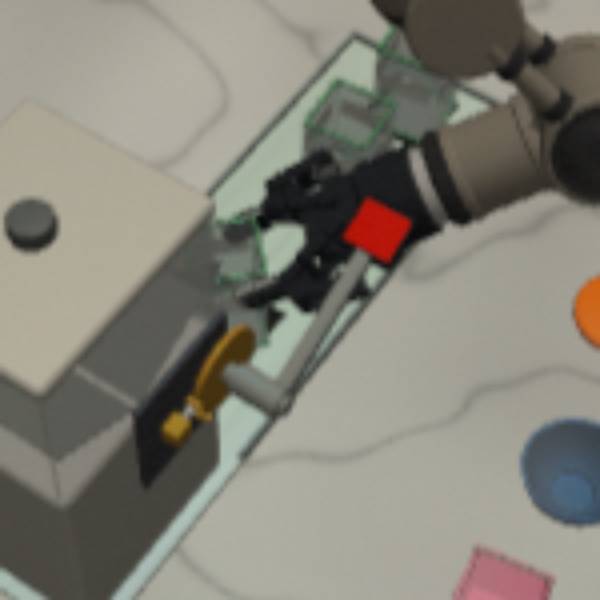

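View pics/top8.png

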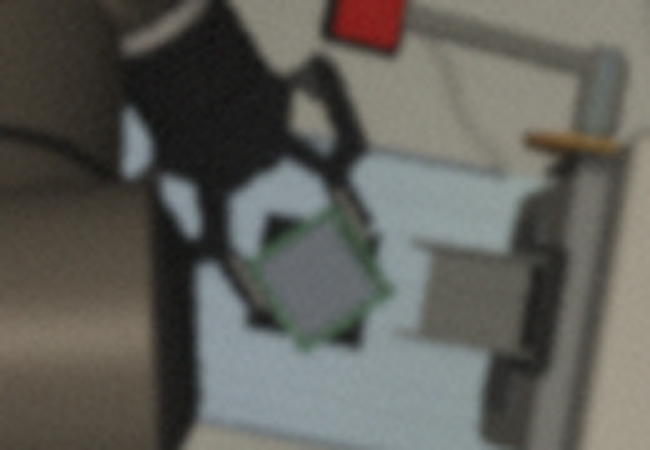

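Request:
carry_out(
  deltas=[
    {"dx": 0, "dy": 0, "dz": 0, "ax": 0, "ay": 0, "az": 0},
    {"dx": 0, "dy": 0, "dz": 0, "ax": 0, "ay": 0, "az": 0},
    {"dx": 0, "dy": 0, "dz": 0, "ax": 0, "ay": 0, "az": 0},
    {"dx": 0, "dy": 0, "dz": 0, "ax": 0, "ay": 0, "az": 0},
    {"dx": 0, "dy": 0, "dz": 0, "ax": 0, "ay": 0, "az": 0},
    {"dx": 0, "dy": 0, "dz": 0, "ax": 0, "ay": 0, "az": 0},
  ],
  hand=-1,
)

```text
time_s: 10.55
tcp_pos: [0.4524, -0.0587, 0.0698]
tcp_rot: [-0.517, -0.24, 0.807, -0.156]
force: [0.0, 0.1, -0.3]
grip_width: 0.997
```

Run:
```python
from g import *
s=st()
for n in("wrist","top"):
    p,d=vision.grab_frame(n)
    if n=="top":p=cv2.resize(p[180:270,240:370],None,fx=5,fy=5,interpolation=2)
    cv2.imwrite(f"pics/{n}9.png",p[:,:,::-1])
```

```text
t 10.55 q [ 0.045  1.044  1.181 -0.523  1.945 -2.017] tcp [ 0.4524 -0.0587  0.0698] x [-0.351 -0.225  0.909] z [-0.759 -0.5   -0.417] F [ 0.   0.1 -0.3] w 0.997
```

View pics/wrist9.png

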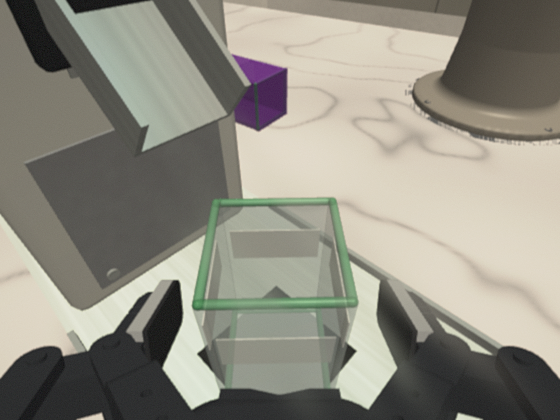

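View pics/top9.png

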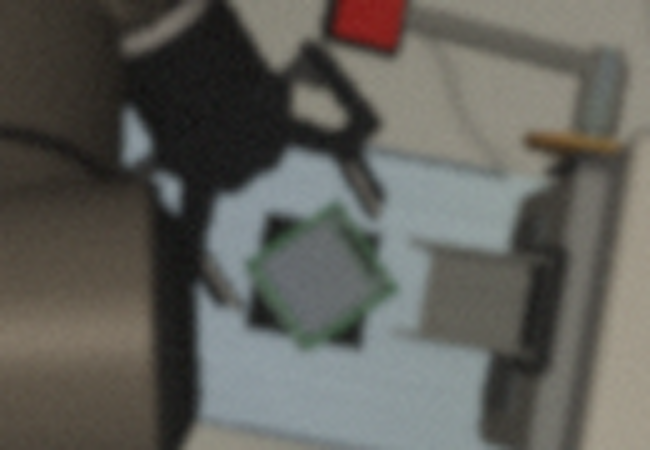

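Request:
carry_out(
  deltas=[
    {"dx": 0, "dy": 0, "dz": -0.06, "ax": 0, "ay": 0, "az": 0},
    {"dx": 0, "dy": 0, "dz": -0.14, "ax": 0, "ay": 0, "az": 0},
    {"dx": 0, "dy": 0, "dz": -0.22, "ax": 0, "ay": 0, "az": 0},
    {"dx": 0, "dy": 0, "dz": -0.32, "ax": 0, "ay": 0, "az": 0},
    {"dx": 0, "dy": 0, "dz": -0.4, "ax": 0, "ay": 0, "az": 0},
    {"dx": 0, "dy": 0, "dz": -0.4, "ax": 0, "ay": 0, "az": 0},
  ],
)

```text
time_s: 11.25
tcp_pos: [0.5296, -0.0077, 0.1119]
tcp_rot: [-0.515, -0.24, 0.808, -0.157]
force: [-0.2, -0.9, 0.7]
grip_width: 0.998
```

Run:
```python
from g import *
s=st()
p0=s["tcp_pos"];M=Rq(s["tcp_rot"])
goal(p0+RD@[0,.02,.02],Rm=M);goal(p0+RD@[0,.04,.18],Rm=M)
# plan press orientation: candidate tool-x yaw
rng=np.random.default_rng(1)
q0=ik(p0+RD@[0,.04,.18],M,[s["q"]]);print(q0)
for yaw in range(-180,180,30):
    x=np.array([np.cos(np.radians(yaw)),np.sin(np.radians(yaw)),0]);z=np.array([0,0,-1.]);Rm=np.c_[x,np.cross(z,x),z]
    q,c=ik(D2W([.13,.015,.13]),Rm,[q0[0]]);print(yaw,np.round(q,2),"%.0e"%c)
p,d=vision.grab_frame("wrist");cv2.imwrite("pics/wrist10.png",p[:,:,::-1])
p,d=vision.grab_frame("side");cv2.imwrite("pics/side10.png",cv2.resize(p[60:310,160:460],None,fx=2,fy=2)[:,:,::-1])
```

```text
t 11.25 q [ 0.106  1.138  0.81  -0.547  2.207 -2.125] tcp [ 0.5296 -0.0077  0.1119] x [-0.354 -0.225  0.908] z [-0.757 -0.501 -0.42 ] F [-0.2 -0.9  0.7] w 0.998
row d [ 0.049  0.057 -0.085] a [0. 0. 0.] nrows>= 0.565685424949238
row d [ 0.607  0.109 -0.404] a [0. 0. 0.] nrows>= 3.6878177829171546
(array([ 0.15284387,  1.02560135,  0.56244791, -0.71912431,  2.52716048,
       -2.37537304]), np.float64(1.3263225150097275e-23))
-180 [-0.23  0.55  1.42 -0.    1.17 -1.8 ] 3e-30
-150 [-0.23  0.55  1.42 -0.    1.17 -2.32] 4e-18
-120 [-0.23  0.55  1.42 -0.    1.17 -2.85] 5e-20
-90 [-0.15  0.55  1.43 -0.14  1.15 -3.11] 2e-02
-60 [-0.02  0.48  1.65 -0.51  0.86 -3.11] 1e-01
-30 [-0.03  0.4   1.96 -1.    0.42 -3.11] 2e-01
0 [ 0.    0.41  1.94 -1.    0.47 -3.11] 5e-01
30 [ 0.03  0.42  1.93 -1.    0.51 -3.11] 1e+00
60 [-0.23  0.55  1.42 -0.    1.17  0.29] 1e-29
90 [-0.23  0.55  1.42 -0.    1.17 -0.23] 2e-21
120 [-0.23  0.55  1.42 -0.    1.17 -0.75] 1e-29
150 [-0.23  0.55  1.42 -0.    1.17 -1.28] 4e-29
```

View pics/wrist10.png

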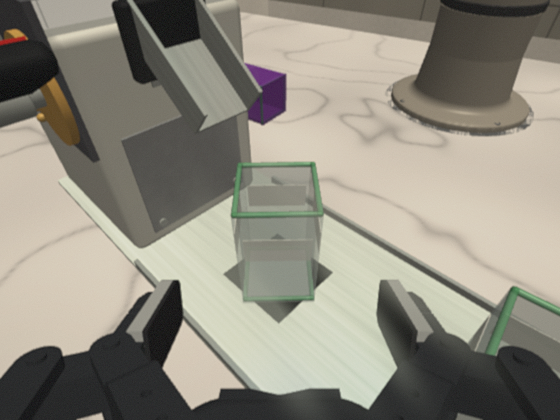

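View pics/side10.png

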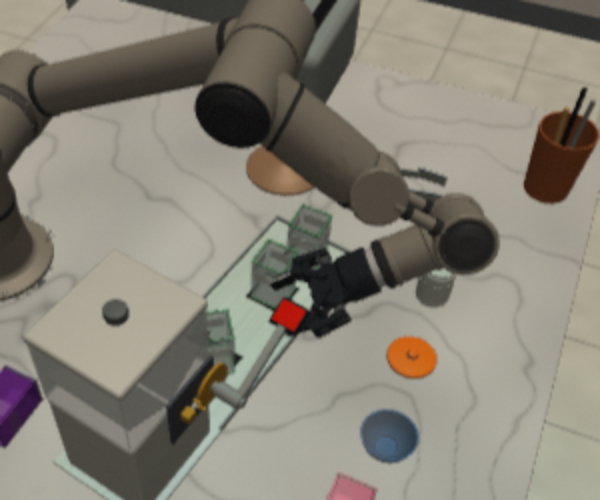

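Request:
carry_out(
  deltas=[
    {"dx": 0, "dy": 0, "dz": 0, "ax": 0, "ay": 0, "az": 0},
    {"dx": 0, "dy": 0, "dz": 0, "ax": 0, "ay": 0, "az": 0},
    {"dx": 0, "dy": 0, "dz": 0, "ax": 0, "ay": 0, "az": 0},
    {"dx": 0, "dy": 0, "dz": 0, "ax": 0, "ay": 0, "az": 0},
    {"dx": 0, "dy": 0, "dz": 0, "ax": 0, "ay": 0, "az": 0},
    {"dx": 0.05, "dy": 0.055, "dz": -0.085, "ax": 0, "ay": 0, "az": 0},
    {"dx": 0.25, "dy": 0.08, "dz": -0.2, "ax": 0, "ay": 0, "az": 0},
    {"dx": 0.45, "dy": 0.1, "dz": -0.3, "ax": 0, "ay": 0, "az": 0},
    {"dx": 0.6, "dy": 0.11, "dz": -0.4, "ax": 0, "ay": 0, "az": 0},
    {"dx": 0.6, "dy": 0.11, "dz": -0.4, "ax": 0, "ay": 0, "az": 0},
  ],
  hand=1,
)

```text
time_s: 12.35
tcp_pos: [0.5365, 0.0314, 0.2947]
tcp_rot: [-0.512, -0.239, 0.81, -0.157]
force: [-1.1, -0.3, 0.8]
grip_width: 0.0
```

Run:
```python
from g import *
s=st()
Rs={}
yaw=np.radians(-169);x=np.array([np.cos(yaw),np.sin(yaw),0])  # jaw along lane
print("pre",D2W([.13,.012,.28]))
goal(D2W([.13,.03,.31]),x)
```

```text
t 12.35 q [ 0.152  1.018  0.566 -0.715  2.525 -2.37 ] tcp [0.5365 0.0314 0.2947] x [-0.361 -0.225  0.905] z [-0.755 -0.5   -0.425] F [-1.1 -0.3  0.8] w 0.0
pre [ 0.59887475 -0.06428721  0.28      ]
row d [ 0.03  -0.406 -0.069] a [-0.218 -1.064  0.324] nrows>= 7.918844423706746
```

Request:
carry_out(
  deltas=[
    {"dx": 0.03, "dy": -0.3, "dz": -0.07, "ax": -0.2, "ay": -0.95, "az": 0.3},
    {"dx": 0.03, "dy": -0.3, "dz": -0.07, "ax": -0.2, "ay": -0.95, "az": 0.3},
    {"dx": 0.03, "dy": -0.3, "dz": -0.07, "ax": -0.2, "ay": -0.95, "az": 0.3},
    {"dx": 0.03, "dy": -0.3, "dz": -0.07, "ax": -0.2, "ay": -0.95, "az": 0.3},
    {"dx": 0.03, "dy": -0.3, "dz": -0.07, "ax": -0.2, "ay": -0.95, "az": 0.3},
    {"dx": 0.03, "dy": -0.3, "dz": -0.07, "ax": -0.2, "ay": -0.95, "az": 0.3},
    {"dx": 0.03, "dy": -0.3, "dz": -0.07, "ax": -0.2, "ay": -0.95, "az": 0.3},
    {"dx": 0.03, "dy": -0.3, "dz": -0.07, "ax": -0.2, "ay": -0.95, "az": 0.3},
    {"dx": 0.03, "dy": -0.3, "dz": -0.07, "ax": -0.2, "ay": -0.95, "az": 0.3},
  ],
)

```text
time_s: 13.25
tcp_pos: [0.5873, -0.0249, 0.3108]
tcp_rot: [-0.058, -0.108, 0.992, -0.019]
force: [1.2, -0.2, 0.0]
grip_width: 0.002
```

Run:
```python
from g import *
s=st()
yaw=np.radians(-169);x=np.array([np.cos(yaw),np.sin(yaw),0])
goal(D2W([.13,.014,.26]),x)
p,d=vision.grab_frame("top");cv2.imwrite("pics/top11.png",cv2.resize(p[120:300,170:430],None,fx=2.5,fy=2.5)[:,:,::-1])
```

```text
t 13.25 q [-0.136  0.49   1.029 -0.065  1.726 -1.93 ] tcp [ 0.5873 -0.0249  0.3108] x [-0.97  -0.212  0.119] z [-0.111 -0.049 -0.993] F [ 1.2 -0.2  0. ] w 0.002
row d [-0.039 -0.152  0.204] a [-0.025 -0.113  0.023] nrows>= 1.2846260395587108
```

View pics/top11.png

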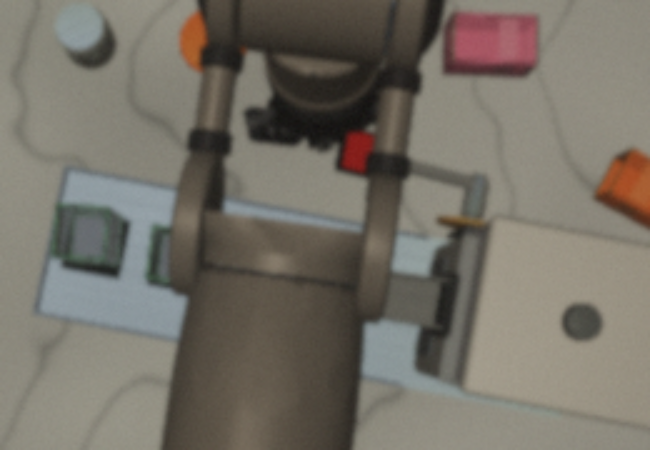

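Request:
carry_out(
  deltas=[
    {"dx": -0.04, "dy": -0.15, "dz": 0.1, "ax": -0.025, "ay": -0.113, "az": 0.023},
    {"dx": -0.04, "dy": -0.15, "dz": 0.2, "ax": -0.025, "ay": -0.113, "az": 0.023},
    {"dx": -0.04, "dy": -0.15, "dz": 0.2, "ax": -0.025, "ay": -0.113, "az": 0.023},
    {"dx": -0.04, "dy": -0.15, "dz": 0.2, "ax": -0.025, "ay": -0.113, "az": 0.023},
  ],
)

```text
time_s: 13.7
tcp_pos: [0.601, -0.0607, 0.2592]
tcp_rot: [-0.002, -0.097, 0.995, 0.0]
force: [0.2, -0.6, 0.6]
grip_width: -0.002
```

Run:
```python
from g import *
s=st();print(W2D(s["tcp_pos"]))
yaw=np.radians(-169);x=np.array([np.cos(yaw),np.sin(yaw),0])
for p in ([.13,.014,.226],[.13,.017,.18],[.13,.0155,.129]): goal(D2W(p),x)
p,d=vision.grab_frame("wrist");cv2.imwrite("pics/wrist12.png",p[:,:,::-1])
p,d=vision.grab_frame("side");cv2.imwrite("pics/side12.png",cv2.resize(p[60:310,160:460],None,fx=2,fy=2)[:,:,::-1])
```

```text
t 13.7 q [-2.270e-01  4.660e-01  1.198e+00 -1.000e-03  1.483e+00 -1.992e+00] tcp [ 0.601  -0.0607  0.2592] x [-0.981 -0.193  0.005] z [-0.005  0.    -1.   ] F [ 0.2 -0.6  0.6] w -0.002
[0.13141423 0.01588887 0.2592263 ]
row d [ 0.007 -0.005  0.133] a [ 0.001 -0.005  0.003] nrows>= 0.6661996497880982
row d [0.002 0.006 0.317] a [ 0.001 -0.005  0.003] nrows>= 1.58493423621232
row d [0.003 0.    0.521] a [ 0.001 -0.005  0.003] nrows>= 2.604691199326073
```

View pics/wrist12.png

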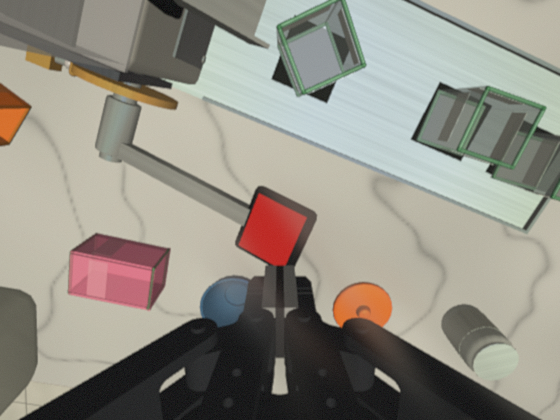

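View pics/side12.png

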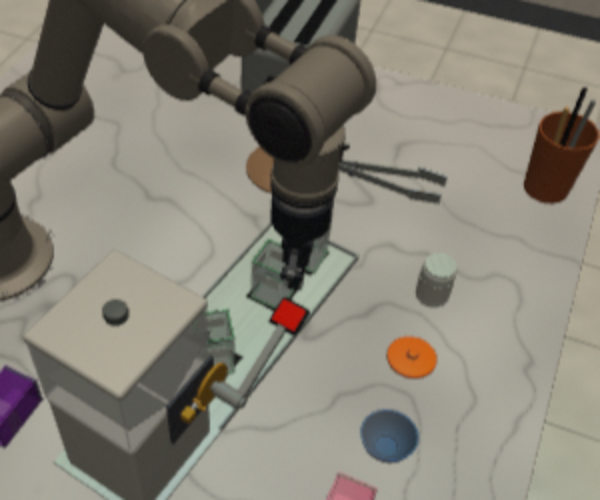

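Run:
```python
from g import *
s=telemetry.read_state();C=cam("wrist",s)
print("pad c disp",W2D(onz(C,276,229,.222)), "tcp",W2D(s["tcp_pos"]))
# jar rim corners px at z=.106
rim=[(278,45),(344,0),(366,63),(301,95)]
W=[W2D(onz(C,*p,.106)) for p in rim];print(np.round(W,4).tolist(),np.mean(W,0))
```

```text
pad c disp [0.12832909 0.01193619 0.222     ] tcp [0.13191003 0.01619923 0.2607585 ]
[[0.0141, -0.0337, 0.106], [-0.0371, 0.0037, 0.106], [-0.0016, 0.0417, 0.106], [0.0435, 0.0002, 0.106]] [0.00473257 0.00294163 0.106     ]
```

Request:
carry_out(
  deltas=[
    {"dx": 0.008, "dy": 0, "dz": 0.07, "ax": 0, "ay": 0, "az": 0},
    {"dx": 0.008, "dy": 0, "dz": 0.13, "ax": 0, "ay": 0, "az": 0},
    {"dx": 0.008, "dy": 0, "dz": 0.19, "ax": 0, "ay": 0, "az": 0},
    {"dx": 0.008, "dy": 0, "dz": 0.25, "ax": 0, "ay": 0, "az": 0},
    {"dx": 0.008, "dy": 0, "dz": 0.31, "ax": 0, "ay": 0, "az": 0},
    {"dx": 0.008, "dy": 0, "dz": 0.37, "ax": 0, "ay": 0, "az": 0},
    {"dx": 0.008, "dy": 0, "dz": 0.43, "ax": 0, "ay": 0, "az": 0},
    {"dx": 0.008, "dy": 0, "dz": 0.48, "ax": 0, "ay": 0, "az": 0},
    {"dx": 0.008, "dy": 0, "dz": 0.52, "ax": 0, "ay": 0, "az": 0},
    {"dx": 0.008, "dy": 0, "dz": 0.525, "ax": 0, "ay": 0, "az": 0},
    {"dx": 0.008, "dy": 0, "dz": 0.525, "ax": 0, "ay": 0, "az": 0},
  ],
)

```text
time_s: 14.9
tcp_pos: [0.6013, -0.0601, 0.131]
tcp_rot: [0.001, -0.098, 0.995, -0.0]
force: [1.6, 3.4, 5.6]
grip_width: 0.003
```

Run:
```python
from g import *
s=st();print(W2D(s["tcp_pos"]))
p,d=vision.grab_frame("wrist");cv2.imwrite("pics/wrist13.png",p[:,:,::-1])
p,d=vision.grab_frame("side");cv2.imwrite("pics/side13.png",cv2.resize(p[130:310,190:370],None,fx=3.3,fy=3.3)[:,:,::-1])
s=st()
```

```text
t 14.9 q [-0.227  0.553  1.411  0.     1.175 -1.994] tcp [ 0.6013 -0.0601  0.131 ] x [-0.981 -0.195 -0.002] z [ 0.002 -0.    -1.   ] F [1.6 3.4 5.6] w 0.003
[0.13158043 0.01655893 0.13096078]
t 15.0 q [-0.227  0.552  1.411  0.     1.176 -1.994] tcp [ 0.6013 -0.0601  0.1313] x [-0.981 -0.195 -0.003] z [ 0.003 -0.    -1.   ] F [2.4 3.3 6.7] w 0.002
```

View pics/wrist13.png

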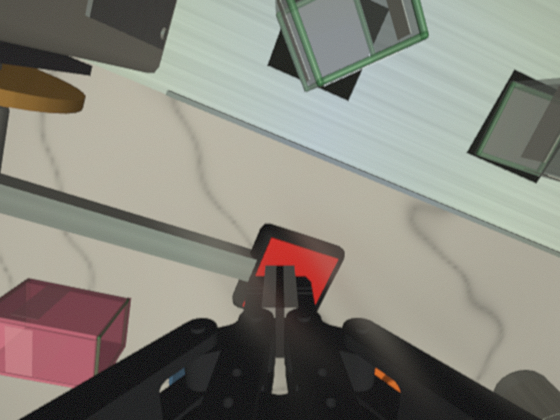

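View pics/side13.png

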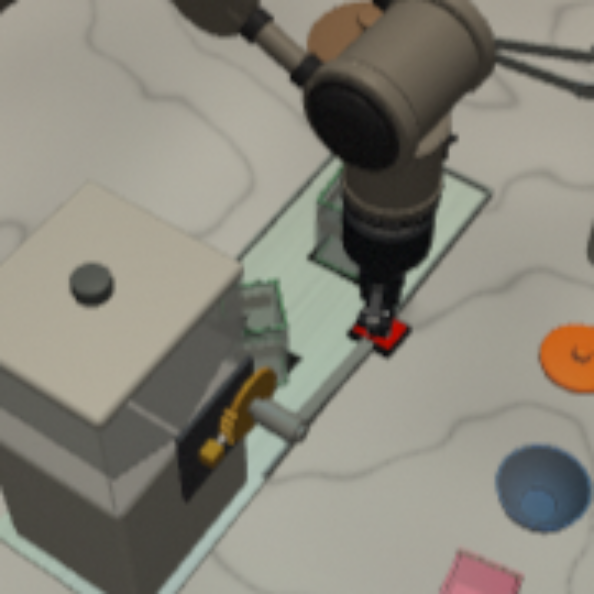

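Run:
```python
from g import *
s=telemetry.read_state();C=cam("wrist",s)
p,d=vision.grab_frame("wrist");h=cv2.cvtColor(p,cv2.COLOR_RGB2HSV)
m=((h[:,:,0]<6)|(h[:,:,0]>174))&(h[:,:,1]>180)&(h[:,:,2]>90);m[:,:240]=0;m[:,350:]=0;m[:220]=0;m[310:]=0
m=cv2.erode(m.astype(np.uint8),np.ones((5,5)))
v,u=np.nonzero(m);D=d[v,u];k=D>0
X=np.array([W2D(pt(C,a,b,c)) for a,b,c in zip(u[k],v[k],D[k])]);print(len(X),X.mean(0))
A=np.c_[X[:,:2],np.ones(len(X))];c,*_=np.linalg.lstsq(A,X[:,2],rcond=None);print(c,"theta by slope",.38-np.arctan(c[1]),"pad surface z at y=.016,x=.13",c@[.13,.016,1])
# side view jar/pad and lever via depth
for th in (.44,.55,.6,.66,.7):
    a=.38-th;print(th,[-.12+.14*np.cos(a)-.006*np.sin(a),.165+.14*np.sin(a)+.006*np.cos(a)])
```

```text
989 [0.11866272 0.01774242 0.15278359]
[-0.01132962 -0.13428259  0.15651049] theta by slope 0.5134840962860661 pad surface z at y=.016,x=.13 0.15288911818867615
0.44 [np.float64(0.020107859629805283), np.float64(0.16259424233248898)]
0.55 [np.float64(0.018996961461740482), np.float64(0.14722797973207793)]
0.6 [np.float64(0.017935020644770008), np.float64(0.14030323746466192)]
0.66 [np.float64(0.016205895254892622), np.float64(0.1320765418308887)]
0.7 [np.float64(0.014780357895238443), np.float64(0.12665609402223818)]
```

Run:
```python
from g import *
s=st();Cw=cam("wrist",s);Cs=cam("side");print(Cw[2])
# wrist pad outer corners (black rim): top-left (268,226), top-right (343,250), left-bottom(235,300)
p=cv2.imread("pics/wrist13.png");c=p[210:330,220:360];cv2.imwrite("pics/w13c.png",cv2.resize(c,None,fx=4.5,fy=4.5,interpolation=2))
p,d=vision.grab_frame("side");c=p[200:250,280:330];cv2.imwrite("pics/s13c.png",cv2.resize(c,None,fx=11,fy=11,interpolation=2)[:,:,::-1])
for th in (0.44,.5,.55,.6,.66,.7):
    a=.38-th;ca,sa=np.cos(a),np.sin(a)
    cor=[]
    for dx,dl in((-.023,-.022),(-.023,.022),(.023,.022),(.023,-.022)):
        l=.14+dl;P=D2W([.13+dx,-.12+l*ca-.006*sa,.165+l*sa+.006*ca]);cor.append((*np.round(proj(Cw,P),0),*np.round(proj(Cs,P),1)))
    print(th,[tuple(float(t) for t in c) for c in cor])
```

```text
t 15.05 q [-0.227  0.552  1.411  0.     1.176 -1.994] tcp [ 0.6013 -0.0601  0.1314] x [-0.981 -0.195 -0.003] z [ 0.003 -0.    -1.   ] F [1.7 4.3 6. ] w 0.0
[ 0.52129378 -0.07619607  0.29514101]
0.44 [(262.0, 234.0, 294.0, 228.2), (356.0, 267.0, 302.0, 219.1), (313.0, 347.0, 315.0, 226.1), (225.0, 321.0, 307.1, 235.6)]
0.5 [(262.0, 227.0, 293.9, 229.7), (350.0, 257.0, 301.8, 221.1), (310.0, 334.0, 314.7, 228.2), (227.0, 312.0, 307.0, 237.0)]
0.55 [(261.0, 222.0, 293.7, 231.0), (345.0, 249.0, 301.5, 222.9), (307.0, 323.0, 314.4, 229.9), (227.0, 304.0, 306.7, 238.3)]
0.6 [(260.0, 218.0, 293.5, 232.3), (340.0, 242.0, 301.2, 224.7), (304.0, 314.0, 313.9, 231.7), (227.0, 297.0, 306.5, 239.6)]
0.66 [(258.0, 212.0, 293.2, 234.0), (334.0, 233.0, 300.7, 227.0), (299.0, 303.0, 313.4, 234.0), (227.0, 289.0, 306.1, 241.3)]
0.7 [(257.0, 208.0, 292.9, 235.1), (329.0, 228.0, 300.3, 228.5), (296.0, 296.0, 312.9, 235.6), (226.0, 284.0, 305.8, 242.4)]
```

View pics/w13c.png

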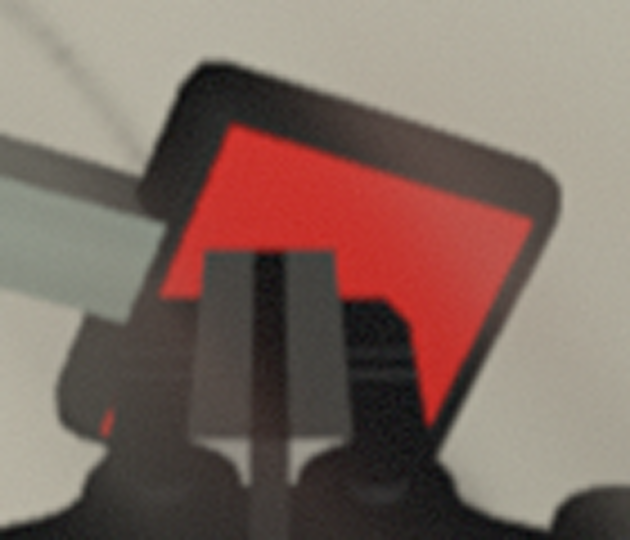

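View pics/s13c.png

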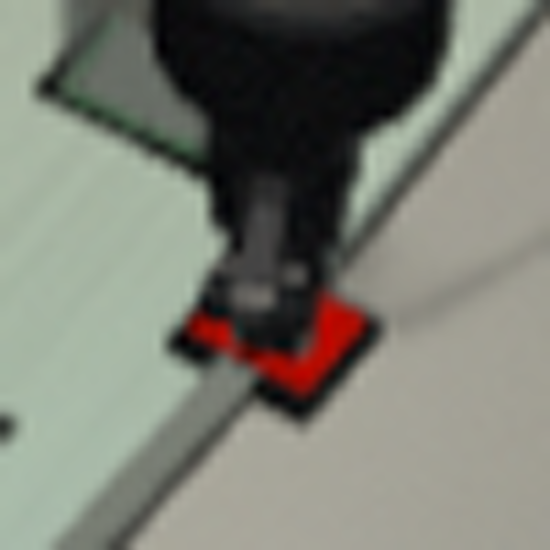

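Request:
carry_out(
  deltas=[
    {"dx": 0, "dy": 0, "dz": 0.02, "ax": 0, "ay": 0, "az": 0},
    {"dx": 0, "dy": 0, "dz": 0.04, "ax": 0, "ay": 0, "az": 0},
    {"dx": 0, "dy": 0, "dz": 0.05, "ax": 0, "ay": 0, "az": 0},
    {"dx": 0, "dy": 0, "dz": 0.06, "ax": 0, "ay": 0, "az": 0},
    {"dx": 0, "dy": 0, "dz": 0.06, "ax": 0, "ay": 0, "az": 0},
  ],
)

```text
time_s: 15.6
tcp_pos: [0.6022, -0.0607, 0.1177]
tcp_rot: [0.002, -0.098, 0.995, -0.001]
force: [-0.5, -1.5, 5.4]
grip_width: -0.002
```

```bash
cat > lev.py <<'E'
from g import *
import sys
s=st();C=cam("wrist",s);n=sys.argv[1]
p,d=vision.grab_frame("wrist");cv2.imwrite(f"pics/w{n}.png",cv2.resize(p[200:340,200:370],None,fx=4,fy=4,interpolation=2)[:,:,::-1])
h=cv2.cvtColor(p,cv2.COLOR_RGB2HSV)
m=((h[:,:,0]<6)|(h[:,:,0]>174))&(h[:,:,1]>180)&(h[:,:,2]>90);m[:,:240]=0;m[:,350:]=0;m[:200]=0;m[310:]=0
m=cv2.erode(m.astype(np.uint8),np.ones((5,5)));v,u=np.nonzero(m);D=d[v,u];k=D>0
X=np.array([W2D(pt(C,a,b,c)) for a,b,c in zip(u[k],v[k],D[k])]);A=np.c_[X[:,:2],np.ones(len(X))];c,*_=np.linalg.lstsq(A,X[:,2],rcond=None)
print(len(X),"theta slope",.38-np.arctan(c[1]),"z",c@[.13,.016,1],"tcp disp",W2D(s["tcp_pos"]))
E
python3 lev.py 14
```

```text
t 15.6 q [-2.260e-01  5.670e-01  1.426e+00 -1.000e-03  1.144e+00 -1.994e+00] tcp [ 0.6022 -0.0607  0.1177] x [-0.981 -0.196 -0.004] z [ 0.004 -0.002 -1.   ] F [-0.5 -1.5  5.4] w -0.002
1067 theta slope 0.6160412604035858 z 0.13833346813516695 tcp disp [0.13262052 0.01614575 0.11769188]
```

View pics/w14.png

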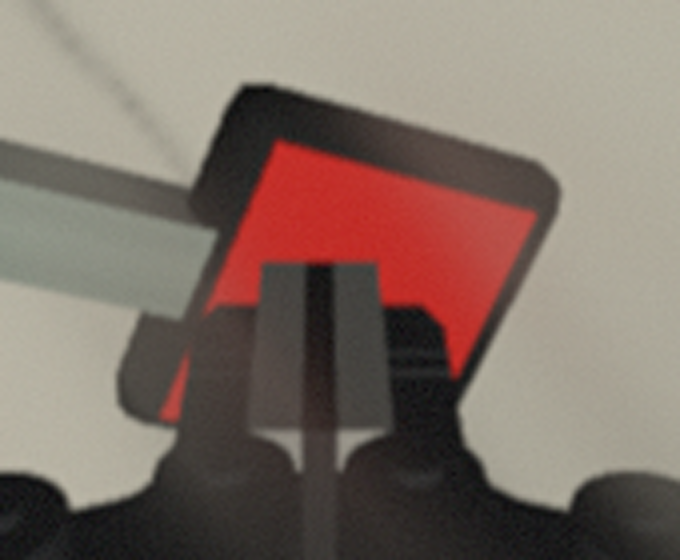

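Request:
carry_out(
  deltas=[
    {"dx": 0, "dy": 0, "dz": 0.015, "ax": 0, "ay": 0, "az": 0},
    {"dx": 0, "dy": 0, "dz": 0.035, "ax": 0, "ay": 0, "az": 0},
    {"dx": 0, "dy": 0, "dz": 0.035, "ax": 0, "ay": 0, "az": 0},
    {"dx": 0, "dy": 0, "dz": 0.035, "ax": 0, "ay": 0, "az": 0},
  ],
)

```text
time_s: 16.05
tcp_pos: [0.6033, -0.0612, 0.1109]
tcp_rot: [0.003, -0.099, 0.995, -0.002]
force: [-2.0, -1.3, 8.0]
grip_width: -0.0
```

```bash
python3 lev.py 15
```

```text
t 16.05 q [-0.226  0.574  1.433 -0.003  1.127 -1.994] tcp [ 0.6033 -0.0612  0.1109] x [-0.98  -0.197 -0.005] z [ 0.006 -0.004 -1.   ] F [-2.  -1.3  8. ] w -0.0
1165 theta slope 0.6696328555380444 z 0.13126198817642923 tcp disp [0.13374463 0.01590827 0.11092246]
```

View pics/w15.png

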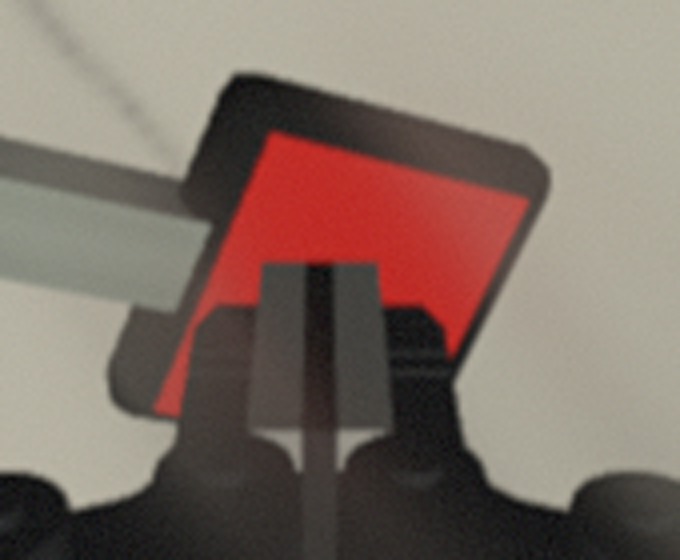

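```bash
for i in 16 17; do python3 lev.py $i; done
python3 - <<'E'
from g import *
for i in range(6):
    p,d=vision.grab_frame("side")
cv2.imwrite("pics/side17.png",cv2.resize(p[130:310,190:400],None,fx=3,fy=3)[:,:,::-1])
s=st();print(s["qvel"].round(4))
p,d=vision.grab_frame("wrist");cv2.imwrite("pics/wrist17.png",p[:,:,::-1])
E
```

```text
t 16.1 q [-0.226  0.574  1.433 -0.003  1.127 -1.994] tcp [ 0.6033 -0.0611  0.111 ] x [-0.98  -0.197 -0.006] z [ 0.006 -0.004 -1.   ] F [-1.9 -0.6  7.9] w 0.001
1161 theta slope 0.673333813925328 z 0.1314569985529979 tcp disp [0.13374941 0.01593561 0.1110082 ]
t 16.15 q [-0.226  0.574  1.433 -0.003  1.127 -1.994] tcp [ 0.6033 -0.0611  0.111 ] x [-0.98  -0.197 -0.006] z [ 0.006 -0.004 -1.   ] F [-2.1 -1.5  7.9] w -0.002
1169 theta slope 0.6697600123555992 z 0.13151417375723315 tcp disp [0.13373747 0.01596123 0.11102223]
t 16.5 q [-0.226  0.574  1.433 -0.003  1.127 -1.994] tcp [ 0.6033 -0.0611  0.1111] x [-0.98  -0.197 -0.006] z [ 0.007 -0.004 -1.   ] F [-1.7 -1.1  8.4] w 0.001
[-0.0005 -0.0012  0.0002  0.0007  0.0002 -0.    ]
```

View pics/side17.png

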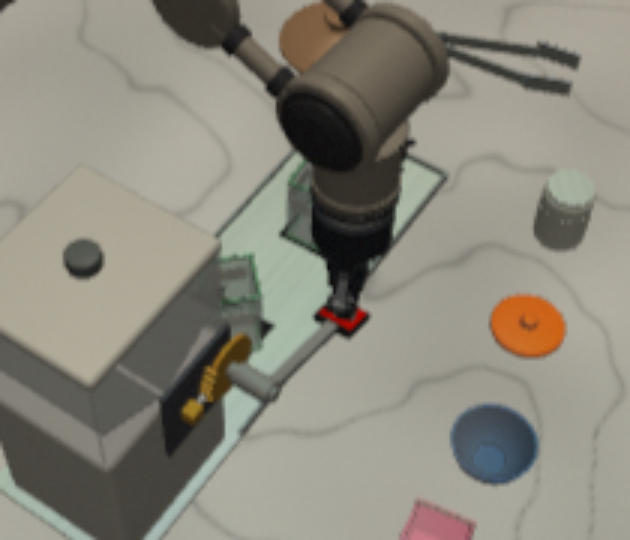

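View pics/wrist17.png

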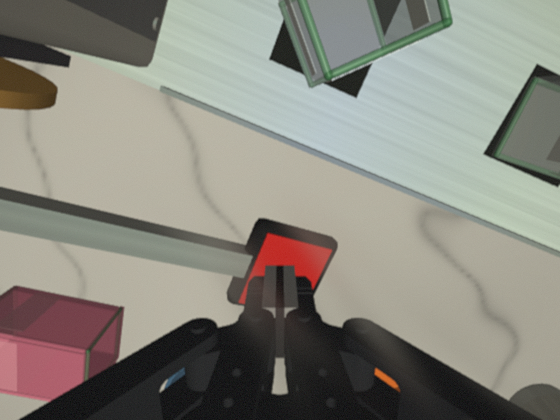

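Run:
```python
from bench import job_done
print(job_done())
```

```text
the job is handed in; nothing more can be done
None
```

I stood the fallen jar mouth up on the dark pad below the chute and let go of it. Only then did I press the lever to its third click. The job was handed in at about 16.5 s with the gripper still holding the lever down. No verdict was reported, so the result below rests on my own checks.

**Last checks**
- **Lever:** both cameras put it at about 0.67 rad or slightly more. It held steady under about 8 N, measured at the wrist.
- **Jar:** the wrist camera showed it standing about 6 mm from the pad's centre. It was untouched at the end.
- **Other things:** the standing jars and counter items showed no movement in the images I looked at. I did not measure their positions.

**Checks that disagreed**
- **First press:** by tool height it looked done, but the images showed the lever only near 0.53 rad. I pressed on until the images agreed.
- **Tool height:** at the end it still read about 20 mm below the lever pad's surface as seen by the camera. I could not explain this, so I trusted the images for the lever angle.

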